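Reset a tripped spice mill with the tail of a pestle

ROBOT

A 6-joint arm with a two-finger parallel gripper is mounted at the origin on the work surface. World frame = base frame: x ahead of the robot, y to its left, z up, the work surface at z = 0. Lengths are in m, angles in rad, forces in N, time in s.
With the tool pointing down it reaches from about 0.25 to 0.775 m from the base axis. Payload 4 kg.
Tool frame: the origin (TCP) lies at the very end of the fingers, on their centre line; the grasp point (between the pads) lies 19 mm behind it; z points along the fingers, x is the direction in which the jaws open and shut, and the axes are right-handed (so a half turn about z gives the same grasp; the last joint's range is limited). The gripper opens to 85 mm and grips with 20 to 120 N. Pads are 22 mm wide; open, the fingers measure 114 mm over their backs; the gripper's body (76 mm by 85 mm) begins 54 mm behind the grasp point. The pads swing forward as they close: fully open they stand 13 mm farther back than shut.
Start: joints at [1.018, 0.087, 1.371, -0, 1.684, -0.103], TCP at [0.239, 0.495, 0.201] pointing down, gripper open.
Joint ranges: [-3.1, 3.1], [-0.76, 2.03], [0.27, 2.55], [-1.08, 4.22], [0.17, 2.65], [-2.57, 2.57]. Speed limits (rad/s): [2.79, 2.79, 3.14, 3.14, 3.14, 3.14].

INTERFACE

Orientations are given as a 3x3 rotation matrix whose columns are the frame's x, y, z axes.
In Python, from station import r, vision, sign_off gives the robot as it stands.
- The arm moves only by the tool send_rows, never from a script. Its argument "moves" is a list of rows, each an object with "travel": the shift along the tool's x, y, z in m, a list of three; "rotation": the turn, a rotation vector about the tool's x, y, z in rad, a list of three; "jaw": the finger opening in m, from 0 to 0.0854. A call has 1 to 5 rows; each row is the pose to reach, as a shift and turn from the pose commanded when the call began, along the tool's axes at that moment; what a row does not reach only later rows make up. A row lasts 1/8 s, in which the tool goes at most 62.5 mm and 10.7 degrees, less where a joint would pass 70% of its speed; a pose out of reach is approached as far as the arm can. A call with a gripper value outside its range is refused whole. The fingers move at their own pace and stop on an object; the grip force is fixed at half the most. Time passes only in rows, so rows that repeat a pose let the fingers close. It gives the time, the measured TCP pose, the force and the opening at its end, in the units of the state.
- r.sense(): the state, without advancing time (a new reading comes with each control period).
- vision.read_camera(name): name is "scene" or "top" or "wrist"; returns the picture (400x640x3 uint8, red, green, blue); there is no depth.
- vision.camera_params(name): a dict with "fovy" (degrees; the focal length in pixels is half the picture's height over the tangent of half this angle, whatever the lens; pixels are square), "cx", "cy" (the principal point, pixels), "cam_to_world" (4x4, takes a point from camera to world coordinates); the wrist camera has in their place "hand_eye" (4x4, takes a point from camera to tool coordinates, whose origin is the TCP and whose axes are the tool frame's). Camera axes: x right, y up, looking along -z (the intrinsics and any distortion apply to the point x, -y, -z); pixel columns grow to the right and rows downward; lengths in m; the calibration is good to about 2 mm. A picture is of the moment at which its call begins: read the wrist's pose just before it. camera_params takes no time and is no camera call.
- sign_off(): hands the job in, once; it reports no verdict.
The state is a dict: "time": time; "joint_positions": joint angles; "qvel": joint speeds; "joint_torque": joint torques, N m; "position": TCP position; "tcp_rot": TCP orientation; "wrist_force": force on the tool from outside, world axes, zero at the start; "wrist_torque": the same for the moment, N m; "width": finger opening in m.
Only numpy, scipy, OpenCV 4.12 (cv2) and the standard library are available. Lean on these libraries where they do the work, as an engineer would, in place of code of your own. Each camera call takes 0.05 s, during which the arm holds its last target.

TASK

The spice mill has tripped its overload switch. Slide its hatch cover fully open, holding the release tab down as you start it moving, then use the slim tail of the wooden pestle to press the reset button at the bottom of the well, holding it fully down for about a second and not forcing it. Hang the pestle back in its wooden rest, leave the hatch open, and do not disturb the mortar, cup or spice jar.

Things in the scene. Friction and masses are not known exactly. Their poses are not given: they have to be found in the camera images.
- mill: Spice mill, fixed to the worktop: a low steel box 190 mm (its x) by 230 mm (its y), deck 70 mm above the table; a round covered grinding bowl 92 mm across on the +y half rises 60 mm above the deck; the hatch and reset well are on the -y half. Origin: centre of the underside, z up, x away from the robot at zero yaw. Its yaw varies. Pressing on it with the pestle harder than 30 N breaks the switch.
- hatch (a joint): Hatch cover, a grey plate 80 mm (mill x) by 60 mm (mill y), 6 mm thick, lying on the deck between two rails 8 mm high. Value in m: 0 shut (over the well), 0.065 fully open; it slides along the mill's -x, with about 1 N of friction, and stays where it is left. An inner catch blocks it at 0 unless the release tab is down; after the first 25 mm of sliding the tab may come up again.
- tab (a joint): Release tab on the hatch cover, value in m: 0 up, 0.005 fully down. Springs back; 1.5 N starts it, 4 N holds it fully down; it must be at least 0.004 down for the catch to pass.
- tab_top (a point): Centre of the top face of the release tab, a black pad 44 mm (mill x) by 40 mm (mill y); moves with the cover and tab. At rest 84 mm above the table. Along its two mill-x ends stand ridges 5 mm thick and 4 mm high, 34 mm apart inside, so that fingertips set between them push the cover either way. Axes as the mill's.
- well_mouth (a point): Centre of the mouth, at deck level, of the reset well: a round vertical hole of 20 mm diameter under the shut hatch, axes as the mill's. The button's face lies 14 to 36 mm below the mouth: this differs from mill to mill and must be felt for.
- reset_button (a joint): Round white push button of 16 mm diameter at the bottom of the well; value in m: 0 up, 0.007 fully down (then a hard stop). Springs back; 1.5 N starts it, 4.5 N holds it fully down. The reset counts from 0.005 on.
- pestle_grip (a point): Middle of the pestle's thick head, 30 mm above its shoulder. The pestle: turned wood, 160 mm long, 0.09 kg; head a cylinder of 34 mm diameter, 60 mm long, on top; below the flat shoulder a straight tail of 12 mm diameter, 100 mm long. z points along the pestle from tail to head; at the start it hangs upright in the rest.
- pestle_tip (a point): Centre of the flat lower end of the pestle's tail, 130 mm below pestle_grip.
- pestle: The pestle as a whole; origin at the tail's lower end, z along it towards the head.
- rest: Wooden pestle rest, fixed: a round foot of 84 mm diameter, a post at its +x side, and at the top two level prongs that run along its x, 52 mm long, 16 mm wide, 18 mm apart, open towards its -x. Origin: centre of the underside, z up. Its yaw varies.
- rest_slot (a point): Point midway between the prongs at the level of their upper face, 125 mm above the table; the pestle's tail passes down through it and its shoulder lies on the prongs. Axes as the rest's; the slot reaches 20 mm to -x and 20 mm to +x of it.
- mortar: Stone mortar, 116 mm across, 75 mm high, a bystander; origin at the centre of its underside.
- cup: Steel cup, 72 mm across, 85 mm high, a bystander; origin at the centre of its underside.
- spice_jar: Closed glass spice jar, 54 mm across, 100 mm high, a bystander; origin at the centre of its underside.
Mind the look-alikes: they are no part of the job. What is meant by the pestle is not grey or pink, and is the larger of those in its own colour.

How it is judged:
By the outcome, as a careful person would: the job done as asked, in the order asked, and still so for the second after the job is handed in, with the robot touching nothing.
It also fails if it takes over 70 s, if anything falls off the work surface, if the arm or the gripper's body presses on something with over 40 N, if the wrist force passes 120 N, or if a joint passes its speed limit or range.

## Working session

There is one attempt and no reset: what is moved stays moved. The work goes in short steps, Python scripts to look and compute and a tool call to move; the robot and the scene stay as the last step left them, time stands still between calls to the robot, and variables do not carry over. Pictures are saved under pics/ and viewed, and the job is handed in when it is done.

Besides the shell and the picture viewer there is one more tool, called after "Emit:" as name([rows], argument=value, ...), one row to a line, values as JSON. send_rows: Moves the arm, as the interface text tells. Its arguments: {"type":"object","properties":{"moves":{"type":"array"}},"required":["moves"]}

```bash
ls; mkdir -p pics
python3 - <<'E'
from station import r, vision
import cv2, numpy as np
np.set_printoptions(precision=4,suppress=True)
s=r.sense()
for k,v in s.items(): print(k,np.array(v))
for n in ["scene","top","wrist"]:
    p=vision.camera_params(n); print(n,p)
    im=vision.read_camera(n); cv2.imwrite(f"pics/{n}0.png",im[:,:,::-1])
E
```

```text
pics
time 0.0
joint_positions [ 1.0179  0.088   1.3723  0.      1.6836 -0.1031]
qvel [0.0004 0.0014 0.0008 0.0005 0.0003 0.0002]
joint_torque [  0.0001 -35.1845 -31.3288  -0.0001   0.0105   0.    ]
position [0.2388 0.4948 0.1995]
tcp_rot [[ 0.4348  0.9005 -0.0012]
 [ 0.9005 -0.4348 -0.002 ]
 [-0.0023 -0.0002 -1.    ]]
wrist_force [ 0.1428  0.7022 -0.3269]
wrist_torque [ 0.0388  0.0296 -0.0324]
width 0.08511750346153042
scene {'fovy': 46.052003773168956, 'cx': 319.2990090464357, 'cy': 206.85030282098091, 'cam_to_world': array([[ 0.7917, -0.3936,  0.4671,  1.1988],
       [ 0.6108,  0.5071, -0.6081, -0.7739],
       [ 0.0025,  0.7668,  0.6419,  0.9285],
       [ 0.    ,  0.    ,  0.    ,  1.    ]])}
top {'fovy': 55.66875260650401, 'cx': 322.3848958204208, 'cy': 204.4221731447995, 'cam_to_world': array([[ 0.0194,  0.9906, -0.1357,  0.4613],
       [-0.9998,  0.0207,  0.0079,  0.0245],
       [ 0.0106,  0.1355,  0.9907,  1.2119],
       [ 0.    ,  0.    ,  0.    ,  1.    ]])}
wrist {'fovy': 71.65590394731942, 'cx': 320.02934875774287, 'cy': 203.38163184103107, 'hand_eye': array([[ 1.    ,  0.0001,  0.0001,  0.0014],
       [ 0.0001, -0.9456, -0.3254, -0.0842],
       [ 0.0001,  0.3254, -0.9456, -0.1736],
       [ 0.    ,  0.    ,  0.    ,  1.    ]])}
```

View pics/scene0.png

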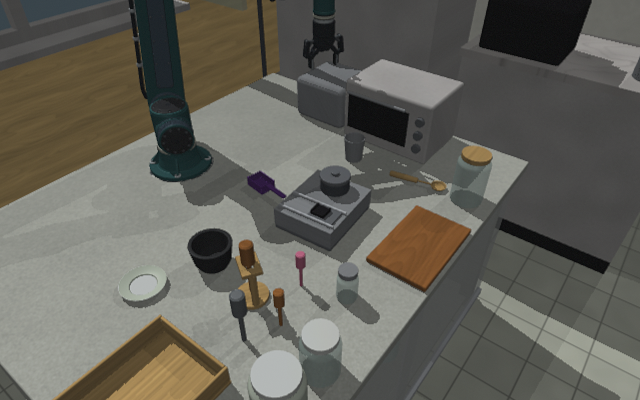

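View pics/top0.png

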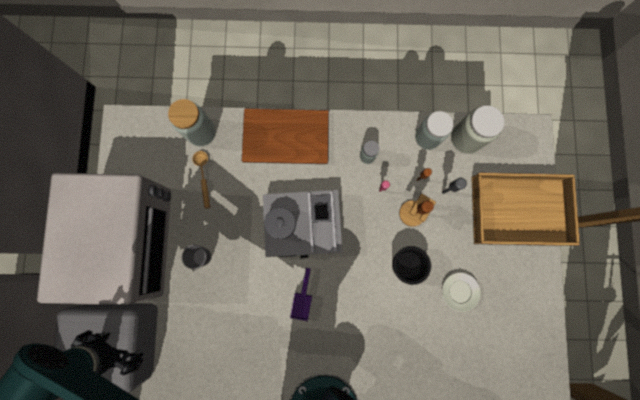

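View pics/wrist0.png

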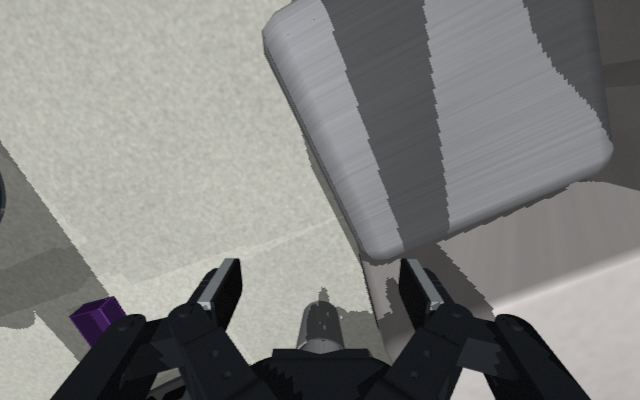

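Candidates for the pestle in the scene view are: brown in the rest (247,255), small brown (279,300), grey (238,305) and pink (300,262). The large brown one, at top-view (427,206), fits the description. I'll check it and the mill in close crops.

```bash
cat > h.py <<'E'
import numpy as np, cv2
from station import r, vision
np.set_printoptions(precision=4,suppress=True)
def cam(n,s=None):
    p=vision.camera_params(n)
    f=200/np.tan(np.radians(p["fovy"]/2))
    if n=="wrist":
        s=s or r.sense(); T=np.eye(4); T[:3,:3]=s["tcp_rot"]; T[:3,3]=s["position"]
        M=T@p["hand_eye"]
    else: M=p["cam_to_world"]
    return f,p["cx"],p["cy"],np.array(M)
def ray(c,u,v):
    f,cx,cy,M=c
    d=M[:3,:3]@np.array([(u-cx)/f,-(v-cy)/f,-1]); return M[:3,3],d/np.linalg.norm(d)
def onz(c,u,v,z):
    o,d=ray(c,u,v); return o+d*(z-o[2])/d[2]
def proj(c,P):
    f,cx,cy,M=c; q=M[:3,:3].T@(np.array(P)-M[:3,3]); return np.array([cx+f*q[0]/-q[2],cy-f*q[1]/-q[2]])
def tri(rs):
    A=np.zeros((3,3));b=np.zeros(3)
    for o,d in rs:
        Q=np.eye(3)-np.outer(d,d);A+=Q;b+=Q@o
    return np.linalg.solve(A,b)
E
python3 - <<'E'
import cv2,numpy as np
a=cv2.imread('pics/top0.png');b=cv2.imread('pics/scene0.png')
c=[cv2.resize(x,(400,300),interpolation=cv2.INTER_CUBIC) for x in (a[180:270,250:370],a[150:240,370:490],b[160:250,265:385],b[230:350,190:350])]
cv2.imwrite('pics/crop1.png',np.vstack([np.hstack(c[:2]),np.hstack(c[2:])]))
E
```

```text
(no output)
```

View pics/crop1.png

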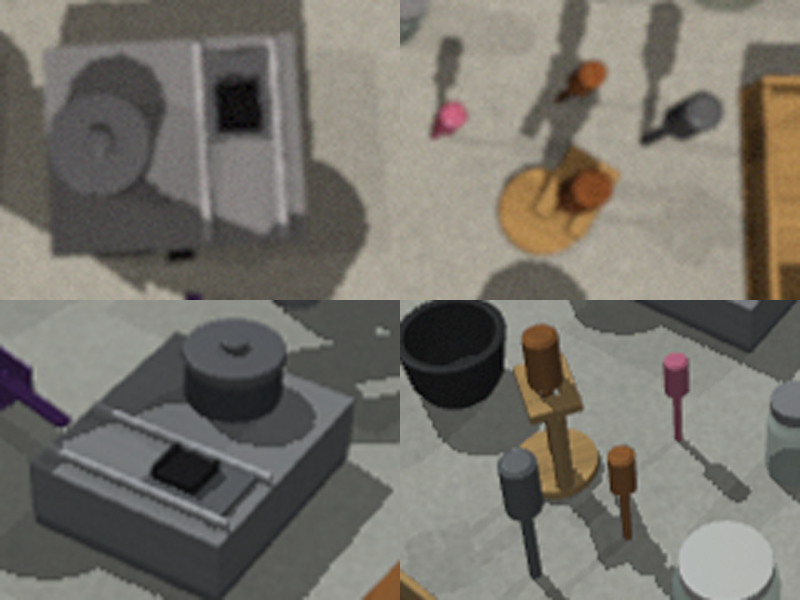

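Run:
```python
from h import *
t=cam("top");s=cam("scene")
def T(u,v): return 250+u/10*3,180+v/10*3
a=cv2.imread('pics/top0.png'); m=(a.max(2)<35).astype(np.uint8)
m[:,:305]=0;m[:,340:]=0;m[:195]=0;m[230:]=0
n,l,st,ce=cv2.connectedComponentsWithStats(m);print(st,ce)
b=cv2.imread('pics/scene0.png'); m=(b.max(2)<35).astype(np.uint8)
m[:,:300]=0;m[:,340:]=0;m[:195]=0;m[230:]=0
n,l,st2,ce2=cv2.connectedComponentsWithStats(m);print(st2,ce2)
k=1+st[1:,4].argmax();k2=1+st2[1:,4].argmax()
print("tab",onz(t,*ce[k],.084),onz(s,*ce2[k2],.084),tri([ray(t,*ce[k]),ray(s,*ce2[k2])]))
for z,p in [(.078,(196,45)),(.078,(207,238)),(.078,(271,42)),(.078,(283,230)),(.07,(45,50)),(.07,(292,37)),(.07,(303,238))]: print(p,onz(t,*T(*p),z))
# pestle head
def C(u,v):return 370+(u-400)*.3,150+v*.3
g=C(592,186);print(g,"head top",onz(t,*g,.185))
# scene crop head: scale .4
h=(190+(541-400)*.4,230+(333-300)*.4);print(h,onz(s,*h,.185),tri([ray(t,*g),ray(s,*h)]))
print("foot",onz(t,*C(541,209),.0125))
```

```text
[[     0      0    640    400 255834]
 [   315    204     13     15    166]] [[319.4989 199.4923]
 [321.1265 211.4217]]
[[     0      0    640    400 255824]
 [   330    195      1      1      1]
 [   332    195      3      1      3]
 [   336    195      4      1      4]
 [   311    203     19     15    168]] [[319.4994 199.4928]
 [330.     195.    ]
 [333.     195.    ]
 [337.5    195.    ]
 [319.756  210.75  ]]
tab [0.5946 0.0189 0.084 ] [0.5955 0.0136 0.084 ] [0.5939 0.0179 0.0805]
(196, 45) [0.6492 0.0573 0.078 ]
(207, 238) [0.4752 0.0433 0.078 ]
(271, 42) [ 0.6534 -0.0109  0.078 ]
(283, 230) [ 0.4836 -0.0243  0.078 ]
(45, 50) [0.643  0.1955 0.07  ]
(292, 37) [ 0.6599 -0.0303  0.07  ]
(303, 238) [ 0.477  -0.0427  0.07  ]
(427.6, 205.8) head top [ 0.6042 -0.2723  0.185 ]
(246.4, 243.2) [ 0.6059 -0.2712  0.185 ] [ 0.6049 -0.2717  0.1848]
foot [ 0.6049 -0.2728  0.0125]
```

```bash
cat >> h.py <<'E'
from scipy.spatial.transform import Rotation as Ro
def Rdown(xang):  # tool x at angle xang (rad) in world, pointing down
    c,s=np.cos(xang),np.sin(xang); return np.array([[c,s,0],[s,-c,0],[0,0,-1.]])
def plan(pos,xang):
    s=r.sense();R=np.array(s["tcp_rot"]);p=np.array(s["position"])
    print("travel",R.T@(np.array(pos)-p),"rot",Ro.from_matrix(R.T@Rdown(xang)).as_rotvec(),"pos",p,"t",s["time"],"F",np.array(s["wrist_force"]),"w",s["width"])
E
python3 -c "
from h import *
plan([.585,.017,.26],np.radians(94.4))"
```

```text
travel [-0.28    0.5194 -0.0598] rot [-0.0006  0.0016 -0.5266] pos [0.2389 0.4949 0.1998] t 0.15 F [-0.4836  0.3404  0.135 ] w 0.0851780201342424
```

Emit:
send_rows([
  {"travel": [0,0,-0.06],"rotation": [0,0,0],"jaw": 0.085},
  {"travel": [-0.28,0.52,-0.06],"rotation": [0,0,-0.527],"jaw": 0},
  {"travel": [-0.28,0.52,-0.06],"rotation": [0,0,-0.527],"jaw": 0},
  {"travel": [-0.28,0.52,-0.06],"rotation": [0,0,-0.527],"jaw": 0},
  {"travel": [-0.28,0.52,-0.06],"rotation": [0,0,-0.527],"jaw": 0},
])

```text
time: 0.78
position: [0.3763, 0.3068, 0.2605]
tcp_rot: [[-0.08, 0.997, -0.0], [0.997, 0.08, 0.0], [0.0, -0.0, -1.0]]
wrist_force: [0.2, 0.4, 0.5]
width: 0.0121
```

```bash
python3 -c "
from h import *
plan([.585,.017,.26],np.radians(94.4))"
```

```text
travel [-0.3055  0.1849  0.0004] rot [-0.0002 -0.0001  0.003 ] pos [0.3763 0.3068 0.2605] t 0.775 F [0.2318 0.4002 0.5032] w 0.01206480709204641
```

Emit:
send_rows([
  {"travel": [-0.305,0.185,0],"rotation": [0,0,0.003],"jaw": 0},
  {"travel": [-0.305,0.185,0],"rotation": [0,0,0.003],"jaw": 0},
  {"travel": [-0.305,0.185,0],"rotation": [0,0,0.003],"jaw": 0},
  {"travel": [-0.305,0.185,0],"rotation": [0,0,0.003],"jaw": 0},
  {"travel": [-0.305,0.185,0],"rotation": [0,0,0.003],"jaw": 0},
])

```text
time: 1.4
position: [0.5588, 0.0524, 0.2605]
tcp_rot: [[-0.074, 0.997, -0.0], [0.997, 0.074, 0.0], [0.0, -0.0, -1.0]]
wrist_force: [0.8, 0.0, 0.4]
width: -0.0001
```

```bash
python3 -c "
from h import *
plan([.585,.017,.26],np.radians(94.4))"
```

```text
travel [-0.0373  0.0236  0.0005] rot [-0.0002 -0.0004 -0.0027] pos [0.5588 0.0524 0.2605] t 1.4 F [0.8206 0.0418 0.3896] w -0.00011797901877951259
```

Emit:
send_rows([
  {"travel": [-0.037,0.024,0],"rotation": [0,0,-0.003],"jaw": 0},
  {"travel": [-0.037,0.024,0],"rotation": [0,0,-0.003],"jaw": 0},
  {"travel": [-0.037,0.024,0],"rotation": [0,0,-0.003],"jaw": 0},
])

```text
time: 1.78
position: [0.5843, 0.0195, 0.2603]
tcp_rot: [[-0.077, 0.997, -0.001], [0.997, 0.077, 0.001], [0.001, -0.001, -1.0]]
wrist_force: [0.9, 0.3, 0.2]
width: 0.0002
```

```bash
python3 -c "
from h import *
plan([.594,.017,.2],np.radians(94.4))
im=vision.read_camera('wrist');cv2.imwrite('pics/w1.png',im[:,:,::-1])
c=cam('wrist');print(proj(c,[.594,.017,.084]))
"
```

```text
travel [-0.0033  0.0096  0.0603] rot [-0.0011 -0.0008  0.0004] pos [0.5843 0.0195 0.2603] t 1.775 F [0.8577 0.3045 0.2085] w 0.00020528613044593078
[316.0092 183.5144]
```

View pics/w1.png

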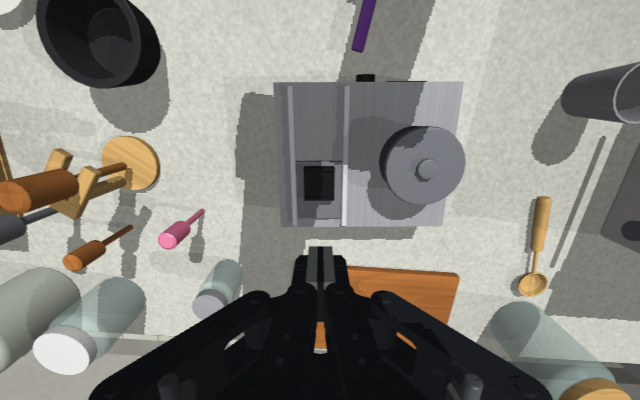

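Run:
```python
from h import *
a=cv2.imread('pics/w1.png')
cv2.imwrite('pics/w1c.png',cv2.resize(a[70:240,240:480],(800,567),interpolation=cv2.INTER_CUBIC))
m=(a.max(2)<40).astype(np.uint8);m[:155]=0;m[215:]=0;m[:,:295]=0;m[:,342:]=0
n,l,st,ce=cv2.connectedComponentsWithStats(m);print(st,ce)
c=cam('wrist');k=1+st[1:,4].argmax()
print(onz(c,*ce[k],.084))
x,y,w,h=st[k][:4]
for u,v in [(x,y),(x+w,y),(x,y+h),(x+w,y+h)]:print(onz(c,u,v,.084))
for p,z in [((274,83),.07),((463,82),.07),((281,226),.07),((441,226),.07)]:print(p,onz(c,*p,z))
```

```text
[[     0      0    640    400 254998]
 [   304    166     30     35   1002]] [[319.504  199.5663]
 [318.489  182.6287]]
[0.5926 0.0201 0.084 ]
[0.5722 0.     0.084 ]
[0.5692 0.0382 0.084 ]
[0.6192 0.0028 0.084 ]
[0.6161 0.0427 0.084 ]
(274, 83) [ 0.4765 -0.0428  0.07  ]
(463, 82) [0.4575 0.185  0.07  ]
(281, 226) [ 0.6642 -0.0283  0.07  ]
(441, 226) [0.6464 0.2001 0.07  ]
```

View pics/w1c.png

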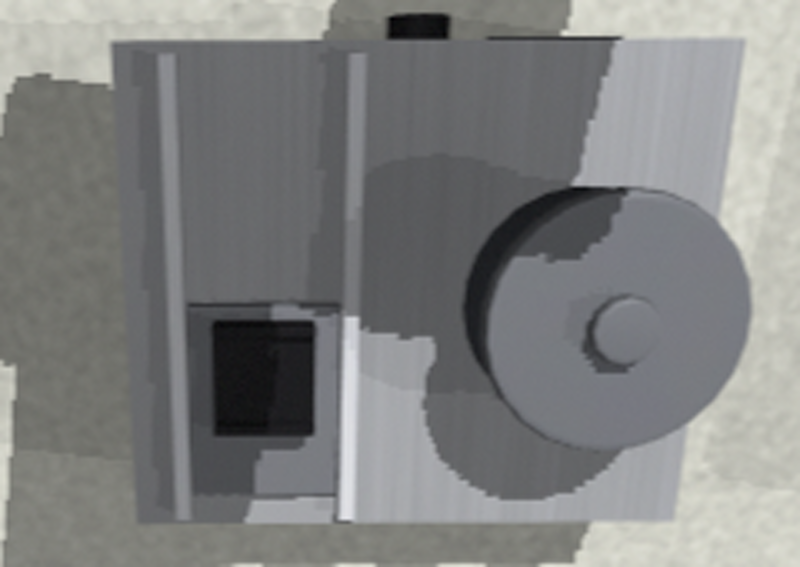

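Deck corners give 229 x 188 mm, which matches 230 x 190. Mill yaw is about 0.080 and the tab centre is about (0.594, 0.020). Next I go above the tab, then down.

```bash
python3 -c "
from h import *
plan([.594,.0203,.094],np.pi/2+.08)
"
```

```text
travel [-0.0006  0.0099  0.1667] rot [-0.0005 -0.0006 -0.0018] pos [0.5841 0.02   0.2607] t 1.825 F [-0.2638  0.5304 -0.0894] w -0.0004258736596840207
```

Emit:
send_rows([
  {"travel": [-0.0006,0.01,0.06],"rotation": [0,0,-0.002],"jaw": 0},
  {"travel": [-0.0006,0.01,0.115],"rotation": [0,0,-0.002],"jaw": 0},
  {"travel": [-0.0006,0.01,0.155],"rotation": [0,0,-0.002],"jaw": 0},
  {"travel": [-0.0006,0.01,0.166],"rotation": [0,0,-0.002],"jaw": 0},
  {"travel": [-0.0006,0.01,0.166],"rotation": [0,0,-0.002],"jaw": 0},
])

```text
time: 2.45
position: [0.5946, 0.0202, 0.0956]
tcp_rot: [[-0.08, 0.997, 0.001], [0.997, 0.08, 0.0], [0.0, 0.001, -1.0]]
wrist_force: [0.3, -0.4, 0.6]
width: 0.0002
```

```bash
python3 -c "
from h import *
plan([.594,.0203,.094],np.pi/2+.08)
im=vision.read_camera('wrist');cv2.imwrite('pics/w2.png',cv2.resize(im[100:400,120:520,::-1],(800,600)))
im=vision.read_camera('scene');cv2.imwrite('pics/s2.png',cv2.resize(im[130:250,240:400,::-1],(800,600),interpolation=cv2.INTER_CUBIC))
"
```

```text
travel [ 0.0002 -0.0006  0.0016] rot [ 0.0006 -0.      0.0005] pos [0.5946 0.0202 0.0956] t 2.45 F [ 0.3466 -0.3662  0.5821] w 0.00023600638325159425
```

View pics/w2.png

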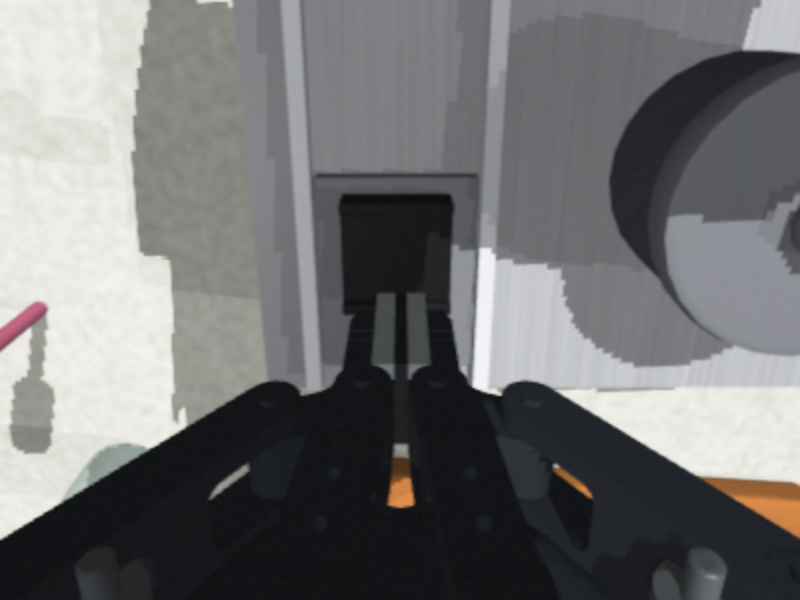

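View pics/s2.png

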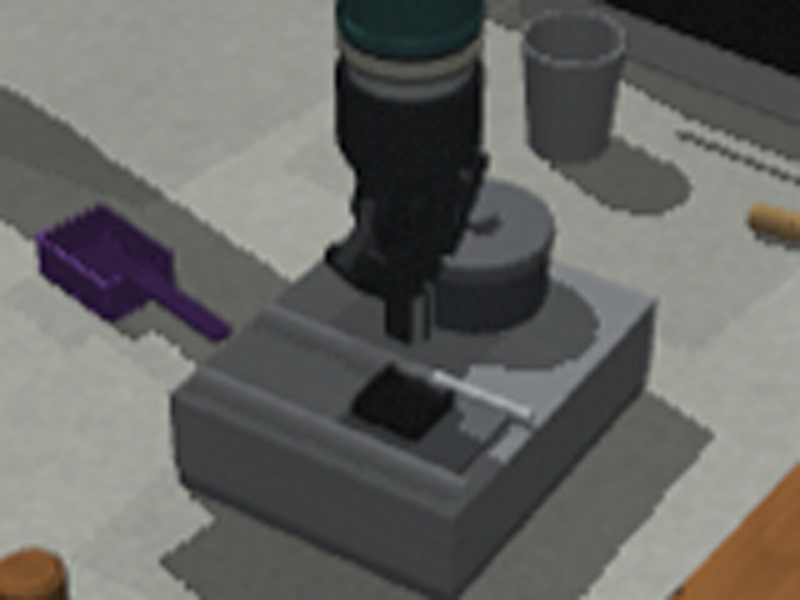

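```bash
python3 -c "
from h import *
s=r.sense();p=s['position'];print(p,s['width'])
S=cam('scene');W=cam('wrist')
print(proj(S,p),proj(W,p))
R=np.array(s['tcp_rot'])
for dy in(-.011,.011):print(proj(S,p+R@[0,dy,0]),proj(W,p+R@[0,dy,0]))
print(tri([ray(S,321,198),ray(W,320,246)]))
"
python3 - <<'E'
import cv2
a=cv2.imread('pics/w2.png');cv2.imwrite('pics/w2c.png',cv2.convertScaleAbs(cv2.resize(a[270:420,300:500],(800,600)),alpha=2.5,beta=20))
b=cv2.imread('pics/s2.png');cv2.imwrite('pics/s2c.png',cv2.convertScaleAbs(cv2.resize(b[200:470,300:660],(800,600)),alpha=2.5,beta=20))
E
```

```text
[0.5962 0.0197 0.0977] -0.00037829049628311577
[321.3407 205.9253] [318.0813 235.831 ]
[318.0016 204.5445] [318.0426 221.1034]
[324.7037 207.3159] [318.1186 250.0176]
[0.592  0.0216 0.1219]
```

View pics/w2c.png

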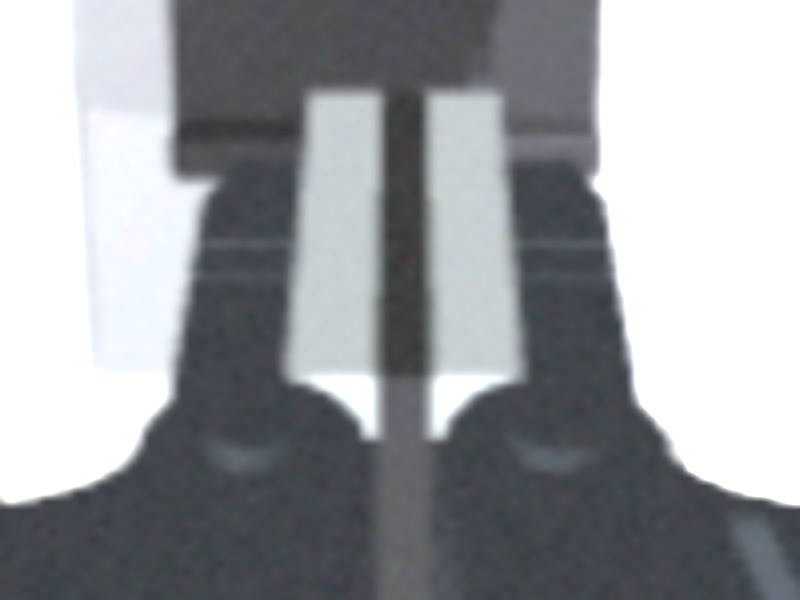

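View pics/s2c.png

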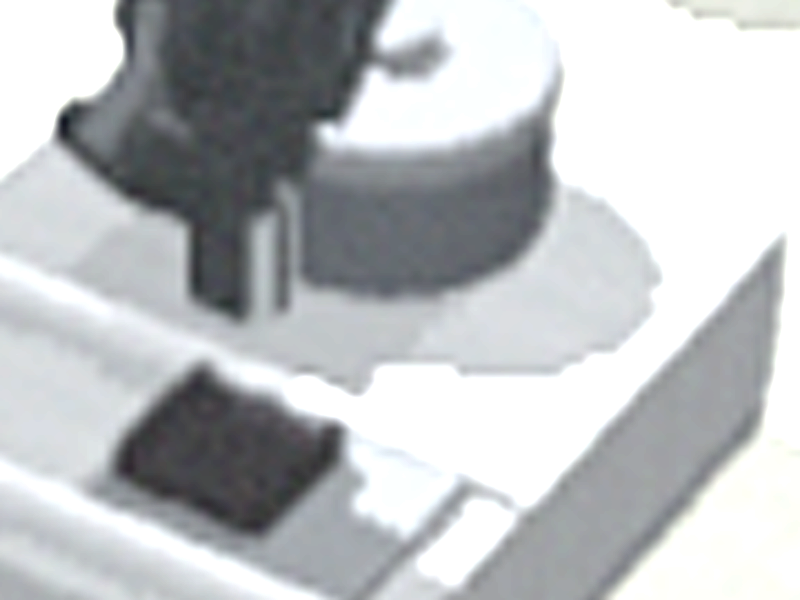

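The pictures put the fingertips about 20 mm higher than the TCP reading suggests, so I'll descend in small steps and watch the force.

Emit:
send_rows([
  {"travel": [0,-0.001,0.004],"rotation": [0,0,0],"jaw": 0},
  {"travel": [0,-0.001,0.008],"rotation": [0,0,0],"jaw": 0},
  {"travel": [0,-0.001,0.008],"rotation": [0,0,0],"jaw": 0},
])

```text
time: 2.92
position: [0.5935, 0.0192, 0.0866]
tcp_rot: [[-0.079, 0.997, -0.0], [0.997, 0.079, 0.0], [0.0, -0.0, -1.0]]
wrist_force: [-0.1, -0.0, -0.3]
width: 0.0004
```

```bash
python3 -c "
from h import *
plan([.594,.0203,.094],np.pi/2+.08)
im=vision.read_camera('scene');cv2.imwrite('pics/s3.png',cv2.convertScaleAbs(cv2.resize(im[170:230,280:360,::-1],(800,600),interpolation=cv2.INTER_CUBIC),alpha=2))
plan([.594,.0203,.094],np.pi/2+.08)
"
```

```text
travel [ 0.0011  0.0006 -0.0074] rot [-0.0004 -0.0001 -0.001 ] pos [0.5935 0.0192 0.0866] t 2.925 F [-0.1213 -0.0492 -0.2992] w 0.0003598383488814895
travel [ 0.0011  0.0005 -0.0073] rot [-0.0003 -0.0001 -0.0009] pos [0.5936 0.0192 0.0867] t 2.975 F [ 0.4399  0.3837 -0.104 ] w 9.628424818712431e-05
```

View pics/s3.png

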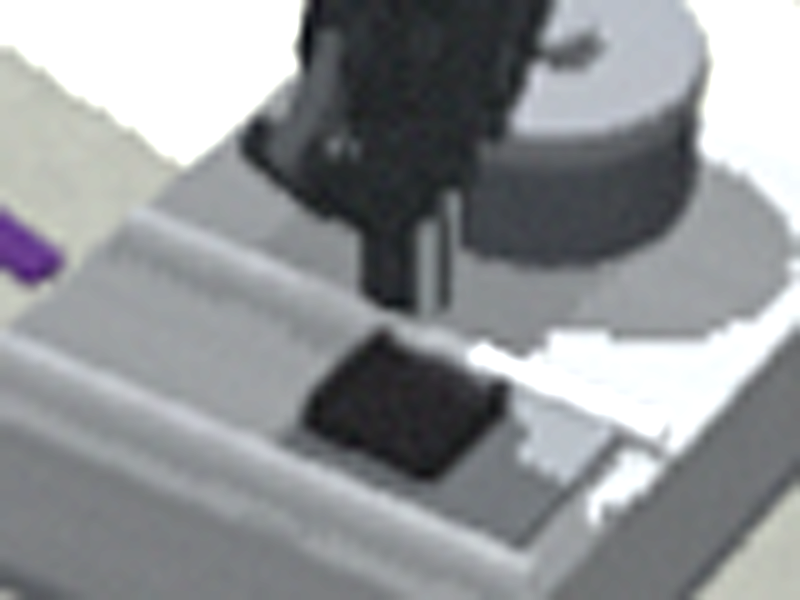

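Emit:
send_rows([
  {"travel": [0,0.001,0.005],"rotation": [0,0,0],"jaw": 0},
  {"travel": [0,0.001,0.008],"rotation": [0,0,0],"jaw": 0},
  {"travel": [0,0.001,0.008],"rotation": [0,0,0],"jaw": 0},
])

```text
time: 3.35
position: [0.5943, 0.0193, 0.0782]
tcp_rot: [[-0.079, 0.997, -0.001], [0.997, 0.079, 0.0], [0.0, -0.001, -1.0]]
wrist_force: [0.3, 0.1, 0.2]
width: 0.0003
```

```bash
python3 -c "
from h import *
im=vision.read_camera('scene');cv2.imwrite('pics/s4.png',cv2.convertScaleAbs(cv2.resize(im[170:230,280:360,::-1],(800,600),interpolation=cv2.INTER_CUBIC),alpha=2))
im=vision.read_camera('wrist');cv2.imwrite('pics/w4.png',cv2.convertScaleAbs(cv2.resize(im[150:300,220:420,::-1],(800,600),interpolation=cv2.INTER_CUBIC),alpha=2))
plan([.594,.0203,.094],np.pi/2+.08)
"
```

```text
travel [ 0.001  -0.0006 -0.0153] rot [-0.0002 -0.0001 -0.0008] pos [0.5946 0.0193 0.0787] t 3.45 F [ 0.7147 -0.436   0.3787] w -0.0002576450937186188
```

View pics/s4.png

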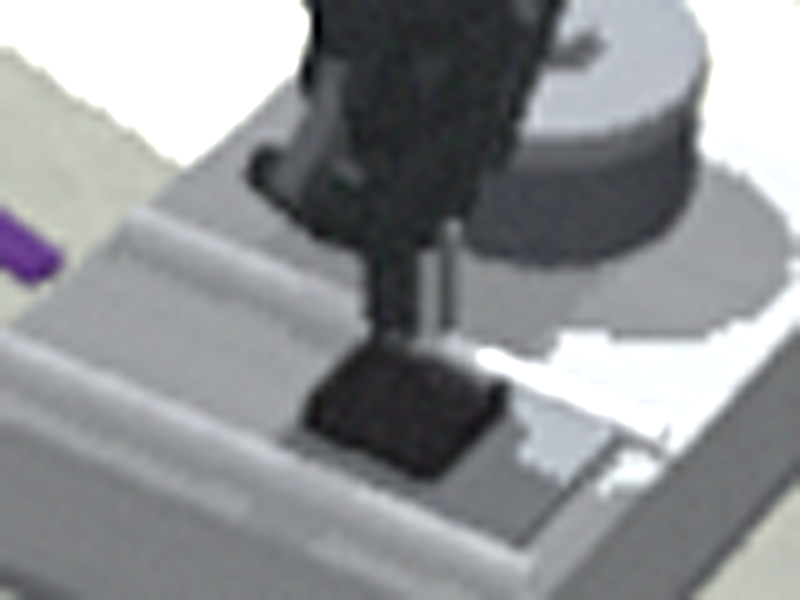

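View pics/w4.png

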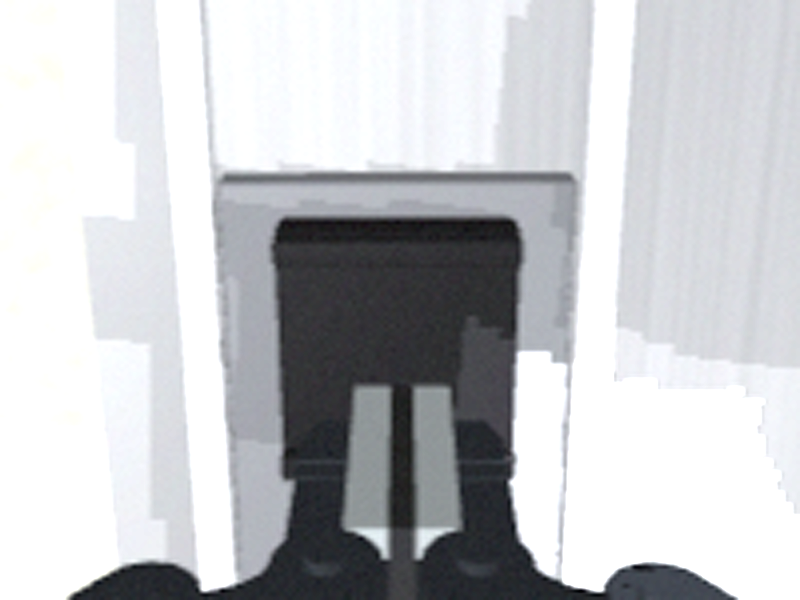

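Emit:
send_rows([
  {"travel": [0,0,0.005],"rotation": [0,0,0],"jaw": 0},
  {"travel": [0,0,0.01],"rotation": [0,0,0],"jaw": 0},
  {"travel": [0,0,0.01],"rotation": [0,0,0],"jaw": 0},
])

```text
time: 3.82
position: [0.5941, 0.0194, 0.0679]
tcp_rot: [[-0.079, 0.997, -0.002], [0.997, 0.079, 0.0], [0.0, -0.002, -1.0]]
wrist_force: [-0.1, 0.3, -0.1]
width: -0.0
```

```bash
python3 -c "
from h import *
im=vision.read_camera('scene');cv2.imwrite('pics/s5.png',cv2.convertScaleAbs(cv2.resize(im[170:230,280:360,::-1],(800,600),interpolation=cv2.INTER_CUBIC),alpha=2))
im=vision.read_camera('wrist');cv2.imwrite('pics/w5.png',cv2.convertScaleAbs(cv2.resize(im[150:300,220:420,::-1],(800,600),interpolation=cv2.INTER_CUBIC),alpha=2))
plan([.594,.0203,.094],np.pi/2+.08)
"
```

```text
travel [ 0.001  -0.0005 -0.0254] rot [-0.0002 -0.0001 -0.0008] pos [0.5946 0.0193 0.0686] t 3.925 F [ 0.5499 -0.9777  0.1515] w 6.78646905847581e-05
```

View pics/s5.png

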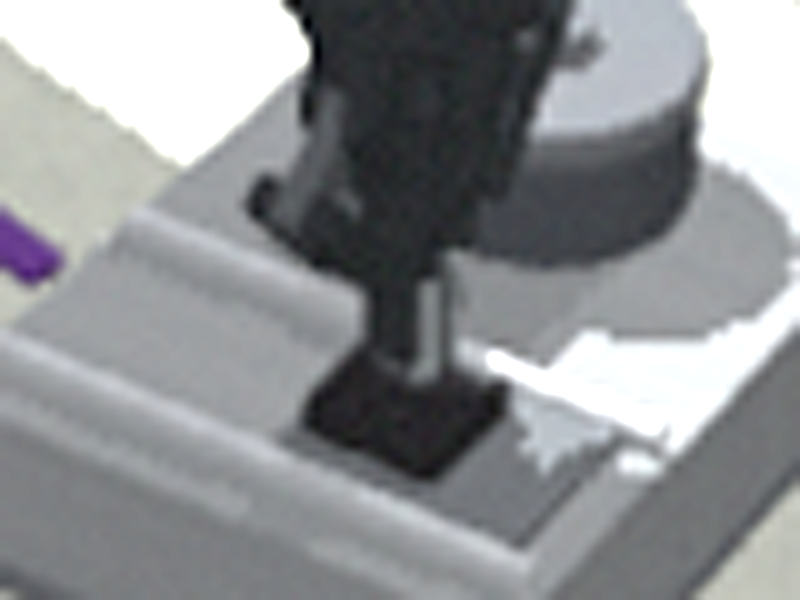

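View pics/w5.png

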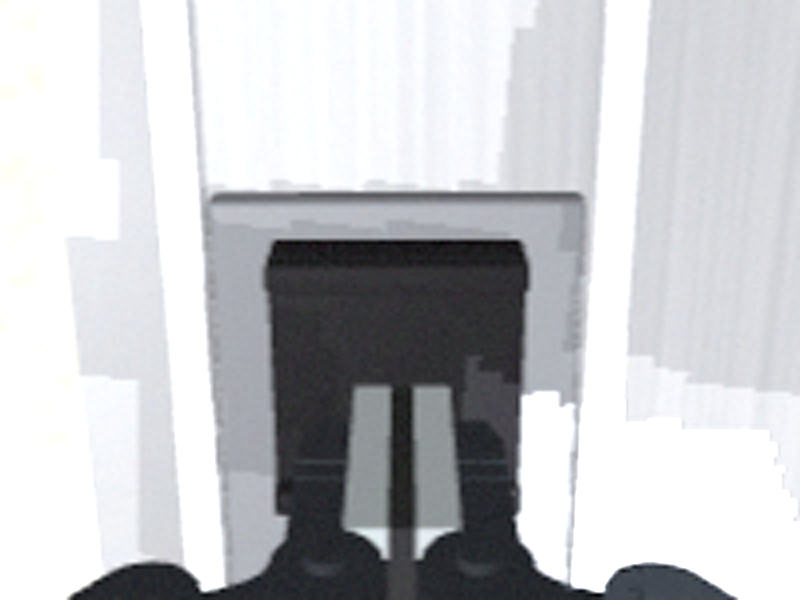

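Emit:
send_rows([
  {"travel": [-0.001,0,0.003],"rotation": [0,0,0],"jaw": 0},
  {"travel": [-0.001,0,0.006],"rotation": [0,0,0],"jaw": 0},
  {"travel": [-0.001,0,0.006],"rotation": [0,0,0],"jaw": 0},
])

```text
time: 4.3
position: [0.5944, 0.0183, 0.0623]
tcp_rot: [[-0.079, 0.997, -0.001], [0.997, 0.079, 0.0], [0.0, -0.001, -1.0]]
wrist_force: [-0.1, 0.2, -0.3]
width: -0.0002
```

```bash
python3 -c "
from h import *
im=vision.read_camera('scene');cv2.imwrite('pics/s6.png',cv2.convertScaleAbs(cv2.resize(im[170:230,280:360,::-1],(800,600),interpolation=cv2.INTER_CUBIC),alpha=2))
im=vision.read_camera('wrist');cv2.imwrite('pics/w6.png',cv2.convertScaleAbs(cv2.resize(im[150:300,220:420,::-1],(800,600),interpolation=cv2.INTER_CUBIC),alpha=2))
plan([.594,.0203,.094],np.pi/2+.08)
c=cam('wrist');print(onz(c,320,246,.084),onz(c,320,246,.088))
"
```

```text
travel [ 0.002  -0.0005 -0.0313] rot [-0.0001 -0.0001 -0.0008] pos [0.5947 0.0183 0.0627] t 4.4 F [ 0.6555 -0.1453 -0.6174] w -0.0002201913858850264
[0.5913 0.0194 0.084 ] [0.5892 0.0192 0.088 ]
```

View pics/s6.png

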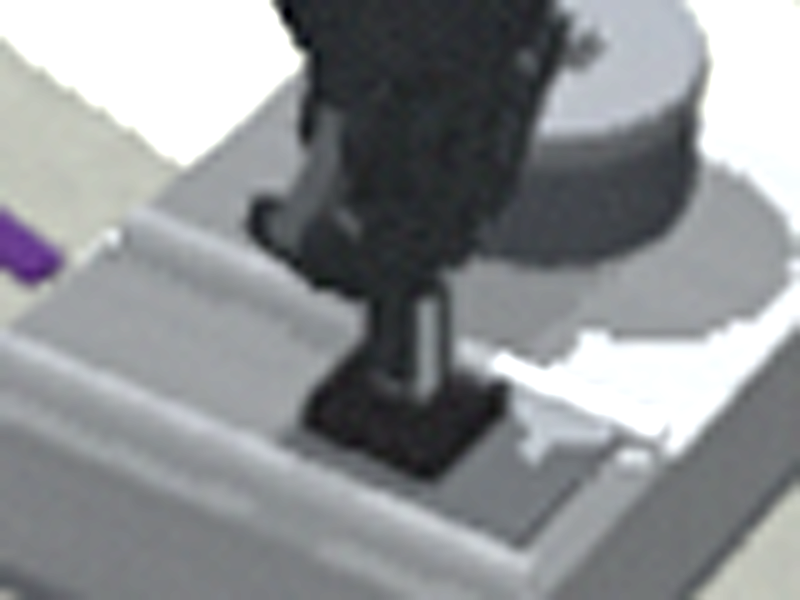

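View pics/w6.png

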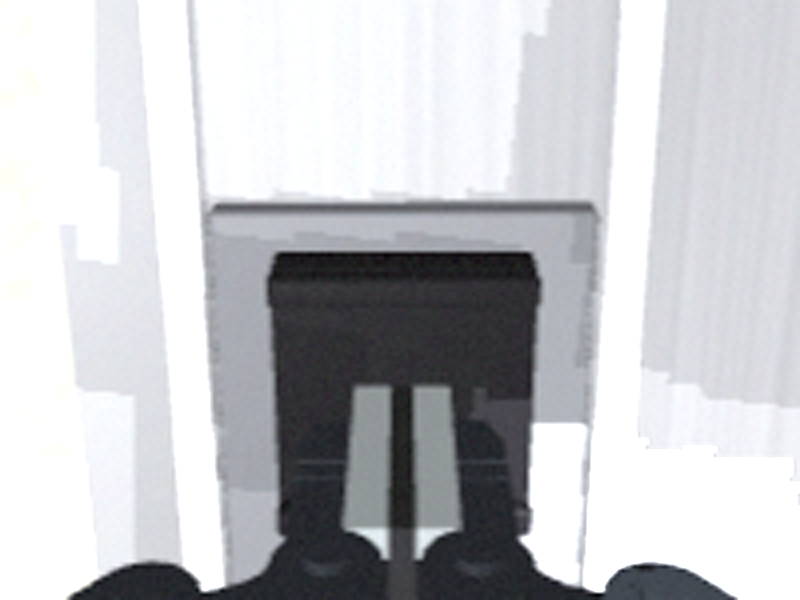

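Emit:
send_rows([
  {"travel": [-0.001,-0.0005,0.003],"rotation": [0,0,0],"jaw": 0},
  {"travel": [-0.001,-0.0005,0.005],"rotation": [0,0,0],"jaw": 0},
  {"travel": [-0.001,-0.0005,0.005],"rotation": [0,0,0],"jaw": 0},
])

```text
time: 4.78
position: [0.5941, 0.0173, 0.0574]
tcp_rot: [[-0.079, 0.997, -0.001], [0.997, 0.079, 0.0], [0.0, -0.001, -1.0]]
wrist_force: [0.4, -0.4, 0.6]
width: -0.0001
```

Emit:
send_rows([
  {"travel": [0,0,0.003],"rotation": [0,0,0],"jaw": 0},
  {"travel": [0,0,0.003],"rotation": [0,0,0],"jaw": 0},
])

```text
time: 5.03
position: [0.5941, 0.0173, 0.0544]
tcp_rot: [[-0.079, 0.997, -0.001], [0.997, 0.079, 0.0], [0.0, -0.001, -1.0]]
wrist_force: [-0.5, -0.3, -0.1]
width: 0.0002
```

```bash
python3 -c "
from h import *
im=vision.read_camera('scene');cv2.imwrite('pics/s7.png',cv2.convertScaleAbs(cv2.resize(im[170:230,280:360,::-1],(800,600),interpolation=cv2.INTER_CUBIC),alpha=2))
im=vision.read_camera('wrist');cv2.imwrite('pics/w7.png',cv2.convertScaleAbs(cv2.resize(im[150:300,220:420,::-1],(800,600),interpolation=cv2.INTER_CUBIC),alpha=2))
plan([.594,.0203,.094],np.pi/2+.08)
c=cam('wrist');print(onz(c,320,246,.084),onz(c,320,246,.088))
"
```

```text
travel [ 0.003  -0.0001 -0.0393] rot [-0.     -0.0001 -0.0008] pos [0.5943 0.0173 0.0547] t 5.125 F [-0.1121 -0.177   0.5699] w -6.902222179996781e-05
[0.5867 0.018  0.084 ] [0.5846 0.0178 0.088 ]
```

View pics/s7.png

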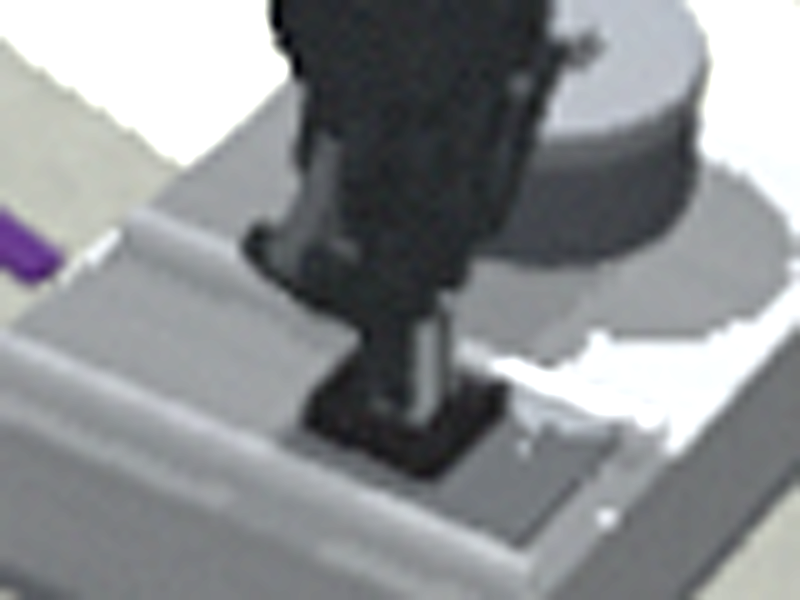

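View pics/w7.png

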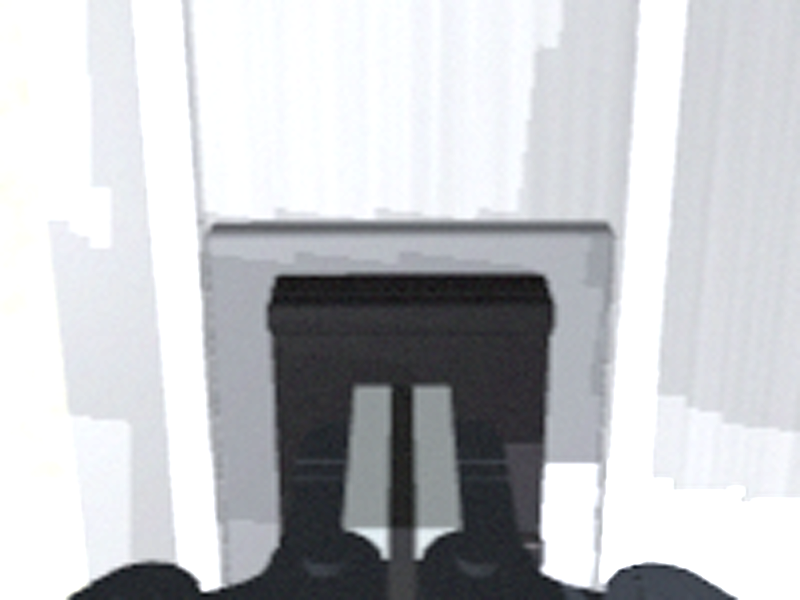

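Emit:
send_rows([
  {"travel": [0.002,0,0.002],"rotation": [0,0,0],"jaw": 0},
  {"travel": [0.002,0,0.004],"rotation": [0,0,0],"jaw": 0},
  {"travel": [0.002,0,0.004],"rotation": [0,0,0],"jaw": 0},
])

```text
time: 5.5
position: [0.5945, 0.0193, 0.0512]
tcp_rot: [[-0.079, 0.997, 0.001], [0.997, 0.079, 0.0], [0.0, 0.001, -1.0]]
wrist_force: [-0.2, 0.1, 2.1]
width: -0.0004
```

Emit:
send_rows([
  {"travel": [0,0,0.002],"rotation": [0,0,0],"jaw": 0},
  {"travel": [0,0,0.002],"rotation": [0,0,0],"jaw": 0},
])

```text
time: 5.75
position: [0.5945, 0.0193, 0.0492]
tcp_rot: [[-0.079, 0.997, 0.001], [0.997, 0.079, 0.0], [0.0, 0.001, -1.0]]
wrist_force: [-0.2, -0.3, 3.8]
width: 0.0001
```

Emit:
send_rows([
  {"travel": [0,0,0.002],"rotation": [0,0,0],"jaw": 0},
  {"travel": [0,0,0.002],"rotation": [0,0,0],"jaw": 0},
])

```text
time: 6.0
position: [0.5945, 0.0193, 0.0484]
tcp_rot: [[-0.079, 0.997, 0.001], [0.997, 0.079, 0.0], [-0.0, 0.001, -1.0]]
wrist_force: [-2.7, 0.6, 8.2]
width: 0.0002
```

Contact came at TCP z of about 0.052 and full press at 0.0485 with 8 N, so the closed fingertips end about 30 mm above the reported TCP. Next I slide along mill -x.

Emit:
send_rows([
  {"travel": [0,-0.006,0],"rotation": [0,0,0],"jaw": 0},
  {"travel": [0,-0.012,0],"rotation": [0,0,0],"jaw": 0},
  {"travel": [0,-0.018,0],"rotation": [0,0,0],"jaw": 0},
  {"travel": [0,-0.024,0],"rotation": [0,0,0],"jaw": 0},
  {"travel": [0,-0.024,0],"rotation": [0,0,0],"jaw": 0},
])

```text
time: 6.62
position: [0.5711, 0.0174, 0.0484]
tcp_rot: [[-0.079, 0.997, 0.003], [0.997, 0.079, 0.0], [-0.0, 0.003, -1.0]]
wrist_force: [-0.9, -0.9, 7.0]
width: 0.0
```

```bash
python3 -c "
from h import *
im=vision.read_camera('wrist');cv2.imwrite('pics/w8.png',cv2.convertScaleAbs(cv2.resize(im[150:300,220:420,::-1],(800,600),interpolation=cv2.INTER_CUBIC),alpha=2))
im=vision.read_camera('scene');cv2.imwrite('pics/s8.png',cv2.convertScaleAbs(cv2.resize(im[170:230,280:360,::-1],(800,600),interpolation=cv2.INTER_CUBIC),alpha=2))
plan([.594,.0203,.094],np.pi/2+.08)
"
```

```text
travel [ 0.0011  0.0232 -0.0456] rot [ 0.0025  0.0002 -0.0008] pos [0.5711 0.0174 0.0484] t 6.725 F [-1.3397 -0.458   7.5494] w 0.000185905468128423
```

View pics/s8.png

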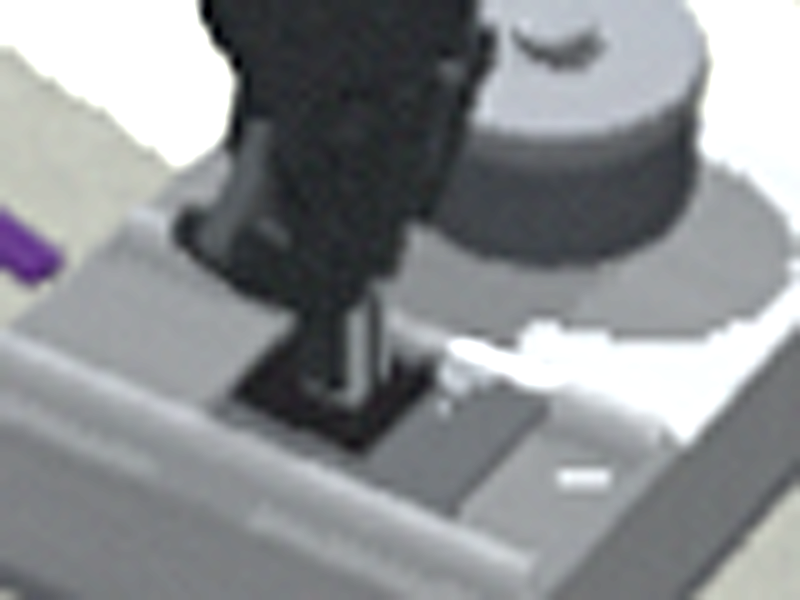

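View pics/w8.png

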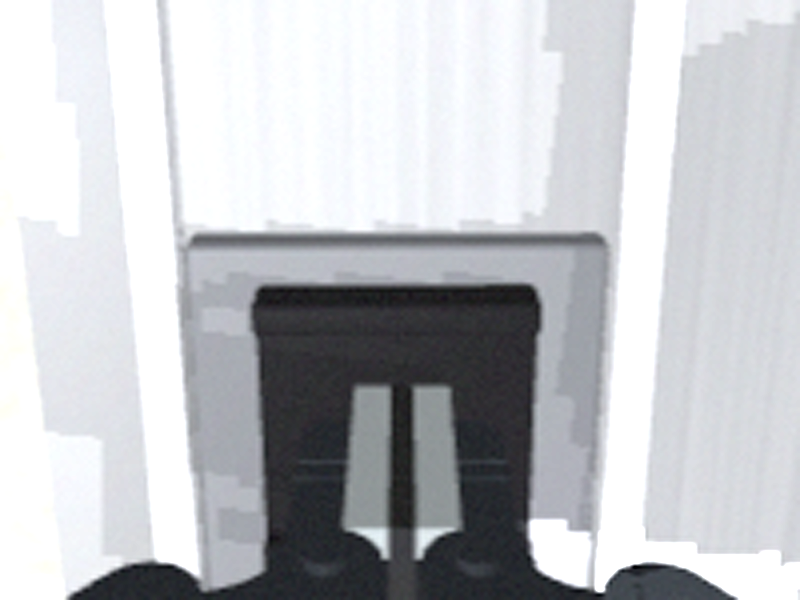

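The cover is moving with the fingers, so I carry on.

Emit:
send_rows([
  {"travel": [0,-0.009,0],"rotation": [0,0,0],"jaw": 0},
  {"travel": [0,-0.018,0],"rotation": [0,0,0],"jaw": 0},
  {"travel": [0,-0.027,0],"rotation": [0,0,0],"jaw": 0},
  {"travel": [0,-0.036,0],"rotation": [0,0,0],"jaw": 0},
  {"travel": [0,-0.038,0],"rotation": [0,0,0],"jaw": 0},
])

```text
time: 7.35
position: [0.5336, 0.0143, 0.0484]
tcp_rot: [[-0.079, 0.997, 0.004], [0.997, 0.079, 0.0], [-0.0, 0.004, -1.0]]
wrist_force: [1.8, -0.3, 6.0]
width: -0.0
```

Emit:
send_rows([
  {"travel": [0,-0.003,0],"rotation": [0,0,0],"jaw": 0},
  {"travel": [0,-0.006,0],"rotation": [0,0,0],"jaw": 0},
  {"travel": [0,-0.006,0],"rotation": [0,0,0],"jaw": 0},
])

```text
time: 7.72
position: [0.5284, 0.0139, 0.0484]
tcp_rot: [[-0.079, 0.997, 0.005], [0.997, 0.079, 0.0], [-0.0, 0.005, -1.0]]
wrist_force: [2.6, 0.7, 5.9]
width: 0.0001
```

Emit:
send_rows([
  {"travel": [0,-0.003,0],"rotation": [0,0,0],"jaw": 0},
  {"travel": [0,-0.005,0],"rotation": [0,0,0],"jaw": 0},
  {"travel": [0,-0.005,0],"rotation": [0,0,0],"jaw": 0},
])

```text
time: 8.1
position: [0.5237, 0.0135, 0.0484]
tcp_rot: [[-0.079, 0.997, 0.006], [0.997, 0.079, 0.0], [-0.0, 0.006, -1.0]]
wrist_force: [2.9, 0.6, 5.0]
width: -0.0002
```

Emit:
send_rows([
  {"travel": [0,-0.003,0],"rotation": [0,0,0],"jaw": 0},
  {"travel": [0,-0.004,0],"rotation": [0,0,0],"jaw": 0},
  {"travel": [0,-0.004,0],"rotation": [0,0,0],"jaw": 0},
])

```text
time: 8.48
position: [0.5222, 0.0133, 0.049]
tcp_rot: [[-0.079, 0.997, 0.012], [0.997, 0.079, 0.0], [-0.001, 0.012, -1.0]]
wrist_force: [8.4, 0.6, 3.3]
width: 0.0002
```

```bash
python3 -c "
from h import *
im=vision.read_camera('scene');cv2.imwrite('pics/s9.png',cv2.convertScaleAbs(cv2.resize(im[170:245,270:370,::-1],(800,600),interpolation=cv2.INTER_CUBIC),alpha=2))
im=vision.read_camera('wrist');cv2.imwrite('pics/w9.png',cv2.convertScaleAbs(cv2.resize(im[150:300,220:420,::-1],(800,600),interpolation=cv2.INTER_CUBIC),alpha=2))
plan([.594,.0203,.094],np.pi/2+.08)
"
```

```text
travel [ 0.0013  0.0726 -0.0442] rot [ 0.0114  0.0005 -0.0009] pos [0.5222 0.0133 0.049 ] t 8.575 F [8.761  0.3812 3.2811] w 0.0001445754470415135
```

View pics/s9.png

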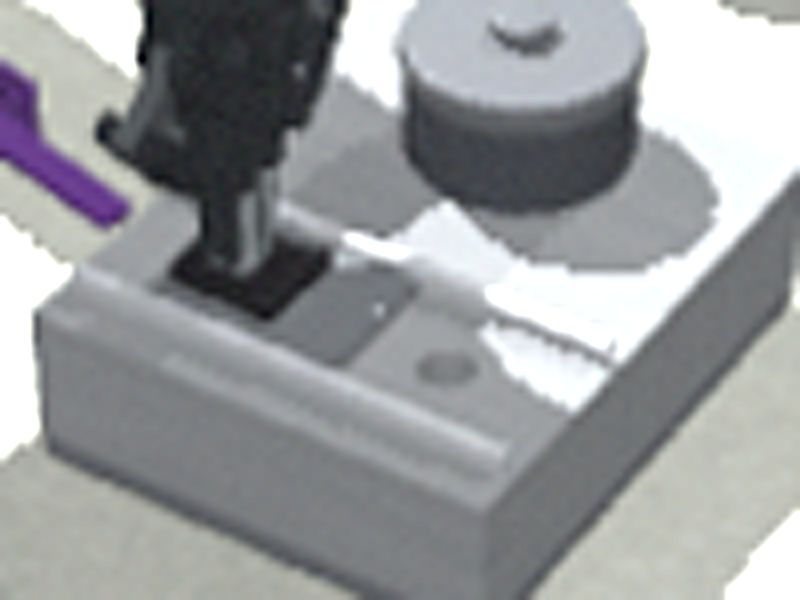

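View pics/w9.png

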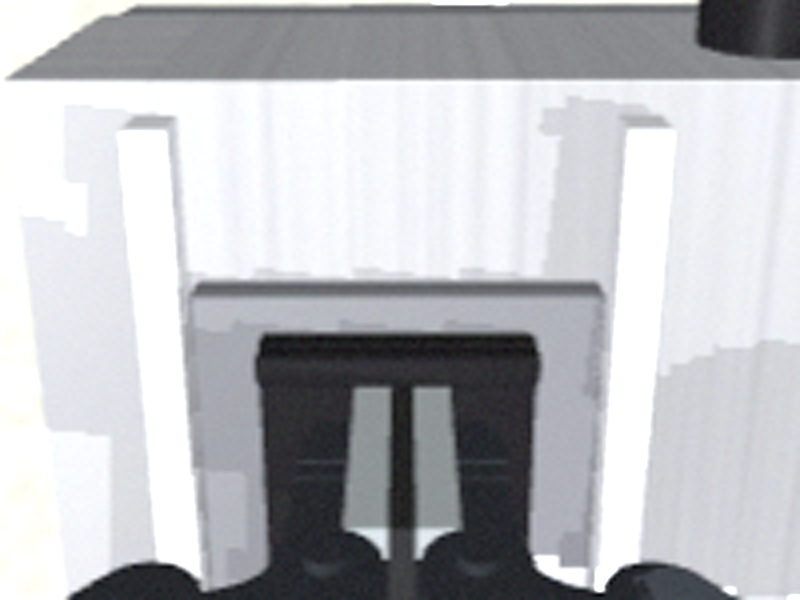

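The hatch is at its stop (8.4 N) and the well is uncovered. I lift off and look at the well.

Emit:
send_rows([
  {"travel": [0,0.003,0],"rotation": [0,0,0],"jaw": 0},
  {"travel": [0,0.003,-0.02],"rotation": [0,0,0],"jaw": 0},
  {"travel": [0,0.03,-0.08],"rotation": [0,0,0],"jaw": 0},
  {"travel": [0,0.04,-0.14],"rotation": [0,0,0],"jaw": 0.085},
  {"travel": [0,0.04,-0.14],"rotation": [0,0,0],"jaw": 0.085},
])

```text
time: 9.2
position: [0.5601, 0.0162, 0.1922]
tcp_rot: [[-0.079, 0.997, 0.009], [0.997, 0.079, -0.001], [-0.001, 0.009, -1.0]]
wrist_force: [-0.6, 0.4, -0.1]
width: 0.0357
```

Emit:
send_rows([
  {"travel": [0,0,0],"rotation": [0,0,0],"jaw": 0.085},
  {"travel": [0,0,0],"rotation": [0,0,0],"jaw": 0.085},
  {"travel": [0,0,0],"rotation": [0,0,0],"jaw": 0.085},
])

```text
time: 9.57
position: [0.556, 0.0164, 0.1846]
tcp_rot: [[-0.079, 0.997, -0.004], [0.997, 0.079, 0.0], [0.001, -0.004, -1.0]]
wrist_force: [-0.1, 0.5, -0.0]
width: 0.0853
```

```bash
python3 -c "
from h import *
im=vision.read_camera('wrist');cv2.imwrite('pics/w10.png',im[:,:,::-1])
cv2.imwrite('pics/w10c.png',cv2.resize(im[100:340,160:480,::-1],(800,600),interpolation=cv2.INTER_CUBIC))
im=vision.read_camera('top');cv2.imwrite('pics/t10.png',im[:,:,::-1])
im=vision.read_camera('scene');cv2.imwrite('pics/s10.png',im[:,:,::-1])
plan([.594,.0203,.094],np.pi/2+.08)
"
```

```text
travel [0.0009 0.0375 0.0919] rot [-0.0016 -0.0003 -0.0008] pos [0.5568 0.0164 0.1859] t 9.725 F [ 0.2055 -0.415  -0.5779] w 0.08509651223950053
```

View pics/w10c.png

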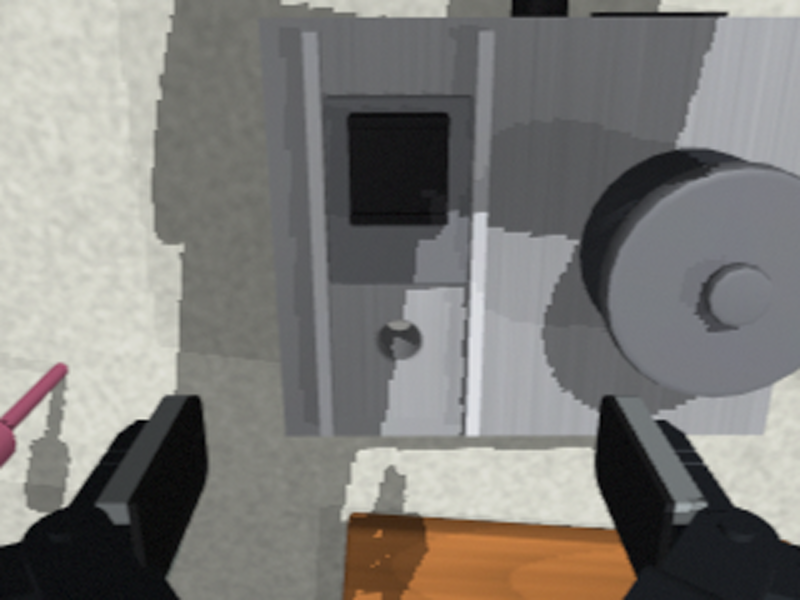

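The hatch is open, the well mouth is at about full-image (320,236), and the tab is at (319.5,168).

Run:
```python
from h import *
c=cam('wrist');w=cv2.imread('pics/w10.png')
cv2.imwrite('pics/well.png',np.hstack([cv2.convertScaleAbs(cv2.resize(w[220:252,304:336],(390,390),interpolation=cv2.INTER_CUBIC),alpha=1.5),
 cv2.convertScaleAbs(cv2.resize(cv2.imread('pics/s10.png')[195:235,300:340],(390,390),interpolation=cv2.INTER_CUBIC),alpha=1.5)]))
for u,v in [(320,236),(320-8.7,236),(320+8.7,236),(320,228),(320,244)]: print(onz(c,u,v,.07))
print("tab",onz(c,319.5,168,.084))
for p,z in [((160+262*.4,100+18*.4),.07),((160+285*.4,100+435*.4),.07)]:print(onz(c,*p,z))
```

```text
[0.6122 0.0221 0.07  ]
[0.613  0.0122 0.07  ]
[0.6114 0.0321 0.07  ]
[0.6022 0.0213 0.07  ]
[0.6225 0.023  0.07  ]
tab [0.5303 0.0151 0.084 ]
[ 0.4768 -0.0433  0.07  ]
[ 0.6671 -0.0294  0.07  ]
```

View pics/well.png

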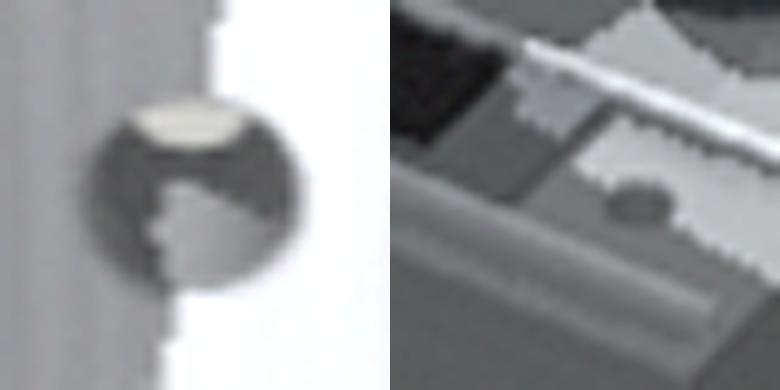

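View pics/t10.png

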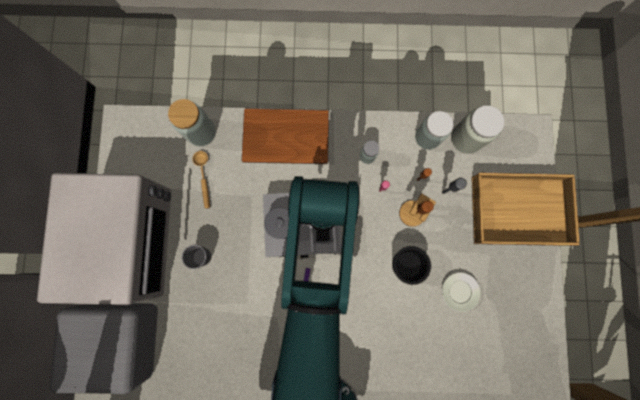

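Run:
```python
from h import *
print(onz(cam('wrist'),319.75,235.75,.07),onz(cam('scene'),325.4,215.5,.07), tri([ray(cam('wrist'),319.75,235.75),ray(cam('scene'),325.4,215.5)]))
# head mask in scene / top for brown
t=cv2.imread('pics/t10.png');cv2.imwrite('pics/tc.png',cv2.resize(t[180:240,390:470],(800,600),interpolation=cv2.INTER_CUBIC))
s=cv2.imread('pics/s10.png');cv2.imwrite('pics/sc.png',cv2.resize(s[232:322,200:320],(800,600),interpolation=cv2.INTER_CUBIC))
```

```text
[0.6119 0.0218 0.07  ] [0.6103 0.0201 0.07  ] [0.611  0.021  0.0704]
```

View pics/tc.png

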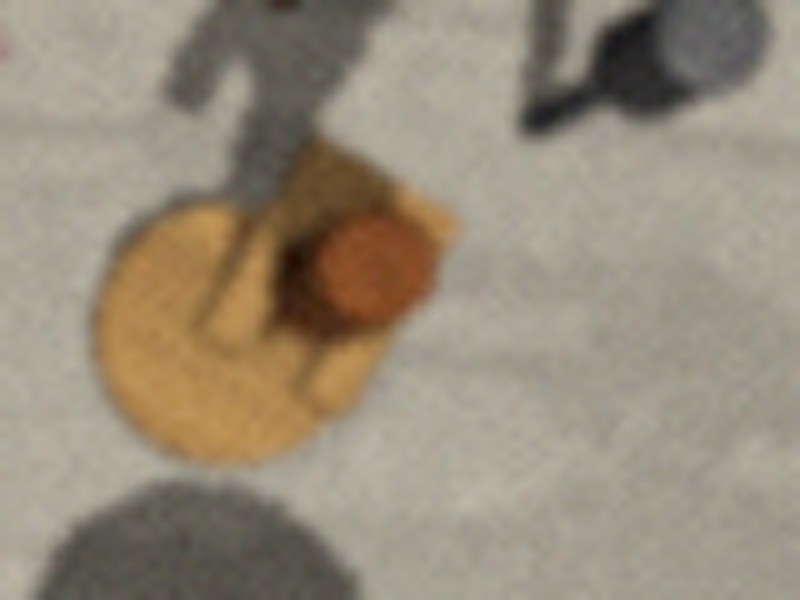

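View pics/sc.png

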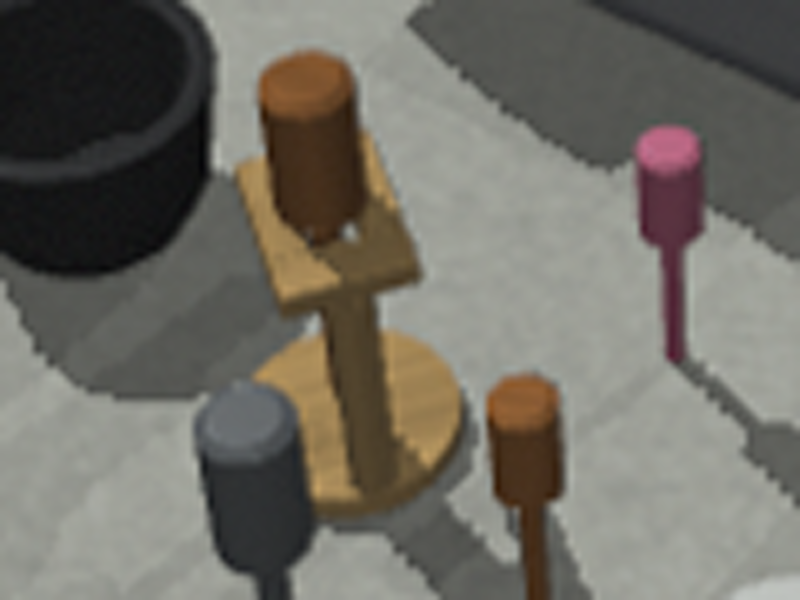

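Run:
```python
from h import *
t=cam('top');s=cam('scene')
g=(390+37.6,180+26.7);h=(246.05,244.75)
print('head',onz(t,*g,.185),onz(s,*h,.185),tri([ray(t,*g),ray(s,*h)]))
g=(390+71.5,180+3.5);h=(200+245*.15,232+425*.15)
print('grey',tri([ray(t,*g),ray(s,*h)]))
g=(390-.0,180)
for n,p in dict(tipL=(205,330),tipR=(310,400),backL=(320,145),backR=(460,215)).items(): print(n,onz(t,390+p[0]/10,180+p[1]/10,.125))
print('foot',onz(t,390+22.5,180+33.5,.012))
# small brown, pink
a=tri([ray(t,370+(592-400)*.3,150+75*.3),ray(s,200+525*.15,232+405*.15)]);print('smallbrown',a)
print(np.array(r.sense()['joint_positions']))
# prong corners in scene
for n,p in dict(backcorner=(418,275),leftfront=(238,170),rearleft=(282,310),frontR=(368,138)).items(): print(n,onz(s,200+p[0]*.15,232+p[1]*.15,.125))
```

```text
head [ 0.6017 -0.2723  0.185 ] [ 0.6088 -0.2753  0.185 ] [ 0.6035 -0.2727  0.1798]
grey [ 0.6756 -0.3774  0.1559]
tipL [ 0.5905 -0.2396  0.125 ]
tipR [ 0.5708 -0.2698  0.125 ]
backL [ 0.6455 -0.2739  0.125 ]
backR [ 0.6257 -0.3144  0.125 ]
foot [ 0.6024 -0.2735  0.012 ]
smallbrown [ 0.715  -0.2933  0.1145]
[-0.0724  0.1075  1.3779  0.0001  1.6579 -1.7224]
backcorner [ 0.6561 -0.278   0.125 ]
leftfront [ 0.572  -0.2806  0.125 ]
rearleft [ 0.6306 -0.3177  0.125 ]
frontR [ 0.5973 -0.241   0.125 ]
```

```bash
python3 -c "
from h import *
plan([.595,-.266,.21],np.radians(56))"
```

```text
travel [-0.2845  0.0157 -0.0242] rot [-0.0016  0.0002  0.6726] pos [0.5568 0.0164 0.1859] t 9.725 F [ 0.2055 -0.415  -0.5779] w 0.08509651223950053
```

Emit:
send_rows([
  {"travel": [-0.285,0.016,-0.024],"rotation": [0,0,0.673],"jaw": 0.085},
  {"travel": [-0.285,0.016,-0.024],"rotation": [0,0,0.673],"jaw": 0.085},
  {"travel": [-0.285,0.016,-0.024],"rotation": [0,0,0.673],"jaw": 0.085},
  {"travel": [-0.285,0.016,-0.024],"rotation": [0,0,0.673],"jaw": 0.085},
  {"travel": [-0.285,0.016,-0.024],"rotation": [0,0,0.673],"jaw": 0.085},
])

```text
time: 10.35
position: [0.5955, -0.2698, 0.2104]
tcp_rot: [[0.562, 0.827, -0.0], [0.827, -0.562, -0.0], [-0.0, -0.0, -1.0]]
wrist_force: [-0.9, 0.0, 0.2]
width: 0.0851
```

Emit:
send_rows([
  {"travel": [0,0,0],"rotation": [0,0,0],"jaw": 0.085},
  {"travel": [0,0,0],"rotation": [0,0,0],"jaw": 0.085},
])

```text
time: 10.6
position: [0.5956, -0.2659, 0.2104]
tcp_rot: [[0.559, 0.829, -0.001], [0.829, -0.559, 0.001], [0.001, -0.001, -1.0]]
wrist_force: [0.5, 0.0, -0.2]
width: 0.0852
```

```bash
python3 -c "
from h import *
plan([.595,-.266,.21],np.radians(56))
im=vision.read_camera('wrist');cv2.imwrite('pics/w11.png',im[:,:,::-1])
print(proj(cam('wrist'),[.604,-.272,.185]))
"
```

```text
travel [-0.0005 -0.0005  0.0004] rot [-0.0012 -0.0006 -0.0001] pos [ 0.5956 -0.2659  0.2104] t 10.6 F [ 0.5371  0.0311 -0.2129] w 0.08521172643055061
[317.1002 234.9689]
```

View pics/w11.png

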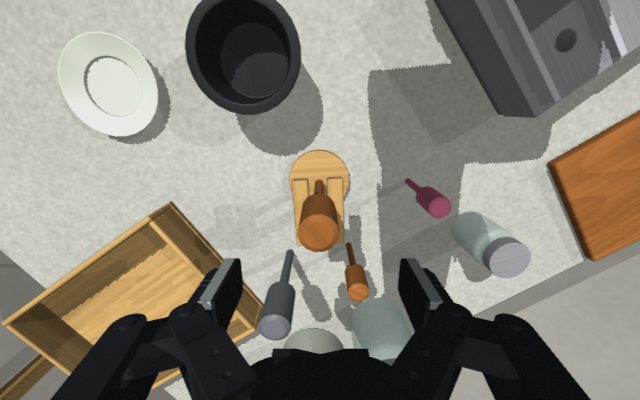

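The head-top centre is at (318,235) and I predicted (317,235), so it agrees. I descend around the head.

```bash
python3 -c "
from h import *
plan([.604,-.2715,.10],np.radians(56))"
```

```text
travel [-0.0006  0.0104  0.1106] rot [-0.0008 -0.0006  0.0008] pos [ 0.5957 -0.2653  0.2106] t 10.65 F [0.4208 0.814  0.1389] w 0.08496794907295231
```

Emit:
send_rows([
  {"travel": [0,0.0105,0.03],"rotation": [0,0,0],"jaw": 0.085},
  {"travel": [0,0.0105,0.06],"rotation": [0,0,0],"jaw": 0.085},
  {"travel": [0,0.0105,0.09],"rotation": [0,0,0],"jaw": 0.085},
  {"travel": [0,0.0105,0.106],"rotation": [0,0,0],"jaw": 0.085},
  {"travel": [0,0.0105,0.106],"rotation": [0,0,0],"jaw": 0.085},
])

```text
time: 11.28
position: [0.6039, -0.271, 0.1035]
tcp_rot: [[0.558, 0.83, -0.002], [0.83, -0.558, 0.002], [-0.0, -0.003, -1.0]]
wrist_force: [-0.2, 0.1, -0.1]
width: 0.085
```

```bash
python3 -c "
from h import *
im=vision.read_camera('wrist');cv2.imwrite('pics/w12.png',im[:,:,::-1])
im=vision.read_camera('scene');cv2.imwrite('pics/s12.png',cv2.resize(im[190:340,160:360,::-1],(800,600),interpolation=cv2.INTER_CUBIC))
plan([.604,-.2715,.10],np.radians(56))
"
```

```text
travel [-0.0001 -0.0014  0.0063] rot [ 0.0022 -0.0003  0.0003] pos [ 0.6052 -0.2722  0.1063] t 11.375 F [0.0679 0.0858 0.6143] w 0.08516870659765527
```

View pics/w12.png

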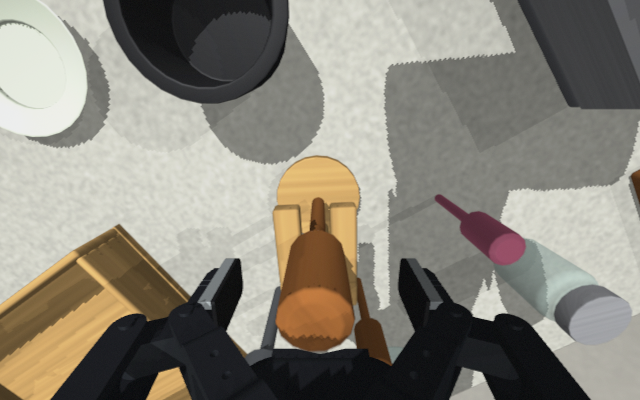

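View pics/s12.png

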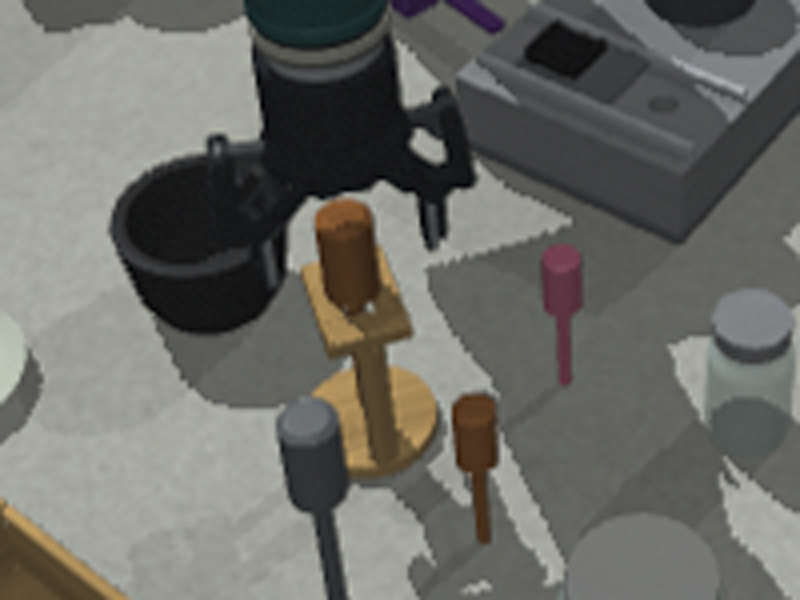

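Emit:
send_rows([
  {"travel": [0,-0.001,0.008],"rotation": [0,0,0],"jaw": 0.085},
  {"travel": [0,-0.001,0.008],"rotation": [0,0,0],"jaw": 0.085},
  {"travel": [0,-0.001,0.008],"rotation": [0,0,0],"jaw": 0.03},
  {"travel": [0,-0.001,0.008],"rotation": [0,0,0],"jaw": 0.02},
  {"travel": [0,-0.001,0.008],"rotation": [0,0,0],"jaw": 0.02},
])

```text
time: 12.0
position: [0.6038, -0.2721, 0.0973]
tcp_rot: [[0.56, 0.829, 0.0], [0.829, -0.56, -0.0], [-0.0, 0.001, -1.0]]
wrist_force: [-0.5, 0.1, 1.3]
width: 0.0326
```

Emit:
send_rows([
  {"travel": [0,0,0],"rotation": [0,0,0],"jaw": 0},
  {"travel": [0,0,0],"rotation": [0,0,0],"jaw": 0},
  {"travel": [0,0,0],"rotation": [0,0,0],"jaw": 0},
])

```text
time: 12.38
position: [0.6039, -0.272, 0.0972]
tcp_rot: [[0.56, 0.829, 0.001], [0.829, -0.56, -0.0], [0.0, 0.001, -1.0]]
wrist_force: [-0.3, -0.2, 2.2]
width: 0.0328
```

```bash
python3 -c "
from h import *
plan([.604,-.2715,.10],np.radians(56))
im=vision.read_camera('scene');cv2.imwrite('pics/s13.png',cv2.resize(im[200:320,180:340,::-1],(800,600),interpolation=cv2.INTER_CUBIC))
"
```

```text
travel [ 0.0005 -0.0002 -0.0028] rot [ 0.0009 -0.0001 -0.0004] pos [ 0.6039 -0.272   0.0972] t 12.375 F [-0.3382 -0.2067  2.1859] w 0.032823016853679374
```

View pics/s13.png

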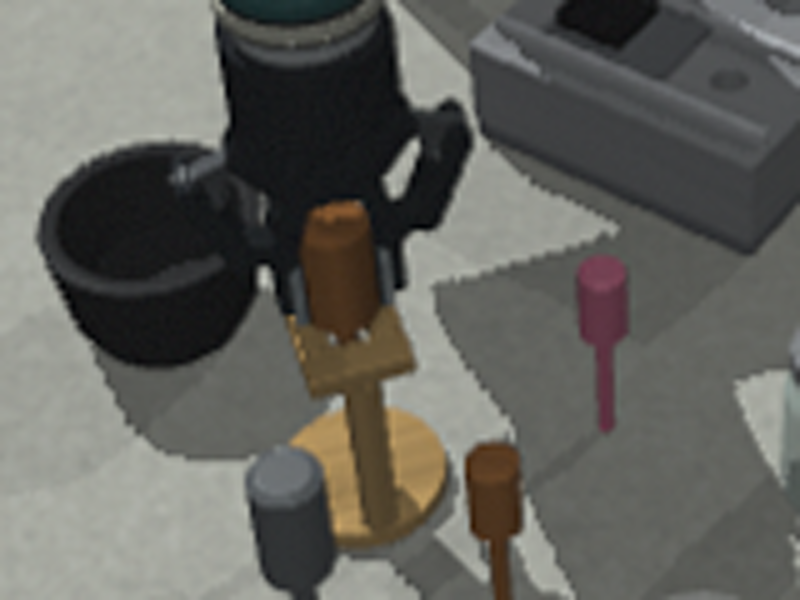

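Gripped at 32.8 mm. The tip should be 72 mm below the TCP reading, since it hangs at z = 0.025. I lift straight up.

Emit:
send_rows([
  {"travel": [0,0,-0.015],"rotation": [0,0,0],"jaw": 0},
  {"travel": [0,0,-0.05],"rotation": [0,0,0],"jaw": 0},
  {"travel": [0,0,-0.09],"rotation": [0,0,0],"jaw": 0},
  {"travel": [0,0,-0.125],"rotation": [0,0,0],"jaw": 0},
  {"travel": [0,0,-0.125],"rotation": [0,0,0],"jaw": 0},
])

```text
time: 13.05
position: [0.6052, -0.2726, 0.2268]
tcp_rot: [[0.559, 0.829, 0.008], [0.829, -0.559, -0.004], [0.001, 0.008, -1.0]]
wrist_force: [-0.0, 0.2, -1.4]
width: 0.0325
```

```bash
python3 -c "
from h import *
plan([.611,.021,.222],np.radians(94.6))
im=vision.read_camera('scene');cv2.imwrite('pics/s14f.png',im[:,:,::-1]);cv2.imwrite('pics/s14.png',cv2.resize(im[180:330,160:360,::-1],(800,600),interpolation=cv2.INTER_CUBIC))
im=vision.read_camera('wrist');cv2.imwrite('pics/w14.png',im[:,:,::-1])
"
```

```text
travel [ 0.2466 -0.1594  0.0037] rot [ 0.0085  0.002  -0.674 ] pos [ 0.6052 -0.2726  0.2268] t 13.05 F [-0.0147  0.2378 -1.4111] w 0.03251534526886159
```

View pics/s14.png

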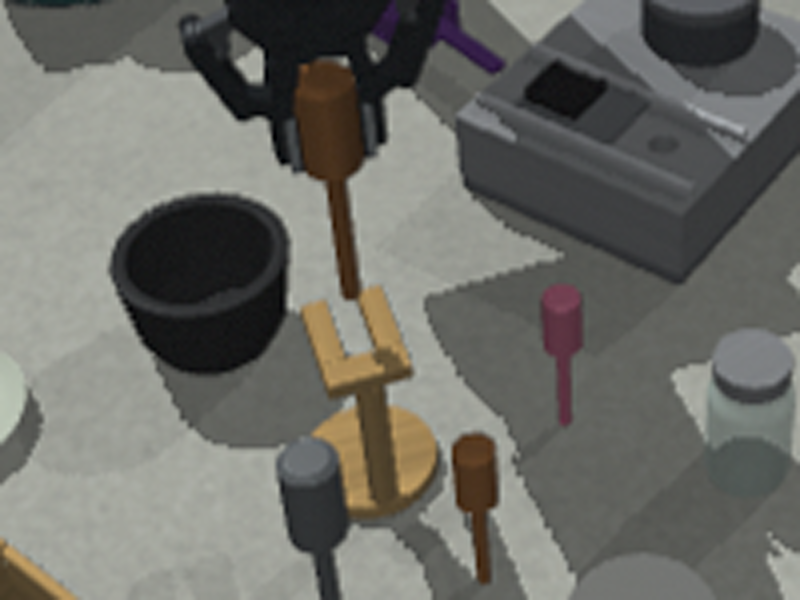

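View pics/w14.png

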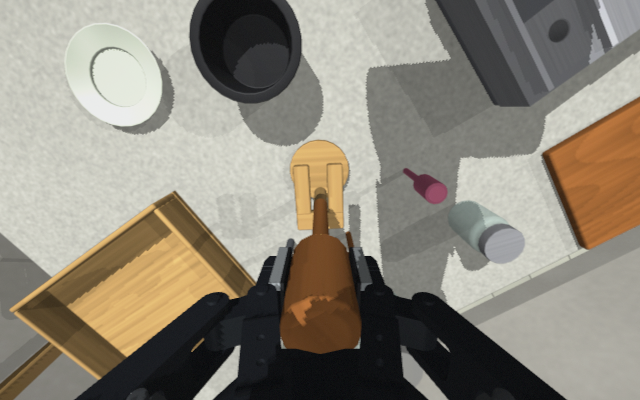

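The pestle is out and hangs true. I carry it to above the well.

Emit:
send_rows([
  {"travel": [0.246,-0.16,0],"rotation": [0.008,0.002,-0.674],"jaw": 0},
  {"travel": [0.246,-0.16,0],"rotation": [0.008,0.002,-0.674],"jaw": 0},
  {"travel": [0.246,-0.16,0],"rotation": [0.008,0.002,-0.674],"jaw": 0},
  {"travel": [0.246,-0.16,0],"rotation": [0.008,0.002,-0.674],"jaw": 0},
  {"travel": [0.246,-0.16,0],"rotation": [0.008,0.002,-0.674],"jaw": 0},
])

```text
time: 13.78
position: [0.6071, 0.0245, 0.2186]
tcp_rot: [[-0.083, 0.997, -0.013], [0.997, 0.083, 0.005], [0.006, -0.012, -1.0]]
wrist_force: [0.4, 0.5, -0.8]
width: 0.0328
```

Emit:
send_rows([
  {"travel": [0,0,0],"rotation": [0,0,0],"jaw": 0},
  {"travel": [0,0,0],"rotation": [0,0,0],"jaw": 0},
  {"travel": [0,0,0],"rotation": [0,0,0],"jaw": 0},
])

```text
time: 14.15
position: [0.6084, 0.0202, 0.2207]
tcp_rot: [[-0.078, 0.997, -0.009], [0.997, 0.078, 0.004], [0.004, -0.009, -1.0]]
wrist_force: [0.1, 0.4, -1.2]
width: 0.0328
```

```bash
python3 -c "
from h import *
plan([.611,.021,.222],np.radians(94.6))
print(np.array(r.sense()['tcp_rot']))"
```

```text
travel [ 0.0006  0.0027 -0.0014] rot [-0.0087 -0.0044 -0.002 ] pos [0.6084 0.0202 0.2207] t 14.15 F [ 0.0571  0.4124 -1.1735] w 0.03282632267723627
[[-0.0782  0.9969 -0.009 ]
 [ 0.9969  0.0782  0.0037]
 [ 0.0044 -0.0087 -1.    ]]
```

Emit:
send_rows([
  {"travel": [0.0005,0.003,0],"rotation": [-0.009,-0.004,-0.002],"jaw": 0},
  {"travel": [0.0005,0.003,0.025],"rotation": [-0.009,-0.004,-0.002],"jaw": 0},
  {"travel": [0.0005,0.003,0.05],"rotation": [-0.009,-0.004,-0.002],"jaw": 0},
  {"travel": [0.0005,0.003,0.055],"rotation": [-0.009,-0.004,-0.002],"jaw": 0},
  {"travel": [0.0005,0.003,0.055],"rotation": [-0.009,-0.004,-0.002],"jaw": 0},
])

```text
time: 14.78
position: [0.6114, 0.0221, 0.1671]
tcp_rot: [[-0.081, 0.997, 0.002], [0.997, 0.081, 0.001], [0.0, 0.002, -1.0]]
wrist_force: [-0.6, 0.9, -1.1]
width: 0.0329
```

Emit:
send_rows([
  {"travel": [0,0,0],"rotation": [0,0,0],"jaw": 0},
  {"travel": [0,0,0],"rotation": [0,0,0],"jaw": 0},
])

```text
time: 15.02
position: [0.6119, 0.0225, 0.1682]
tcp_rot: [[-0.082, 0.997, 0.005], [0.997, 0.082, 0.001], [0.0, 0.005, -1.0]]
wrist_force: [-0.7, -0.4, -1.3]
width: 0.0328
```

```bash
python3 -c "
from h import *
plan([.611,.021,.165],np.radians(94.6))
im=vision.read_camera('scene');cv2.imwrite('pics/s15f.png',im[:,:,::-1]);cv2.imwrite('pics/s15.png',cv2.convertScaleAbs(cv2.resize(im[160:235,280:380,::-1],(800,600),interpolation=cv2.INTER_CUBIC),alpha=1.5))
im=vision.read_camera('wrist');cv2.imwrite('pics/w15f.png',im[:,:,::-1]);cv2.imwrite('pics/w15.png',cv2.convertScaleAbs(cv2.resize(im[120:270,220:420,::-1],(800,600),interpolation=cv2.INTER_CUBIC),alpha=1.5))
"
```

```text
travel [-0.0014 -0.001   0.0032] rot [ 0.0047 -0.0002  0.0019] pos [0.6119 0.0225 0.1682] t 15.025 F [-0.6752 -0.3752 -1.2606] w 0.03281542746150847
```

View pics/s15.png

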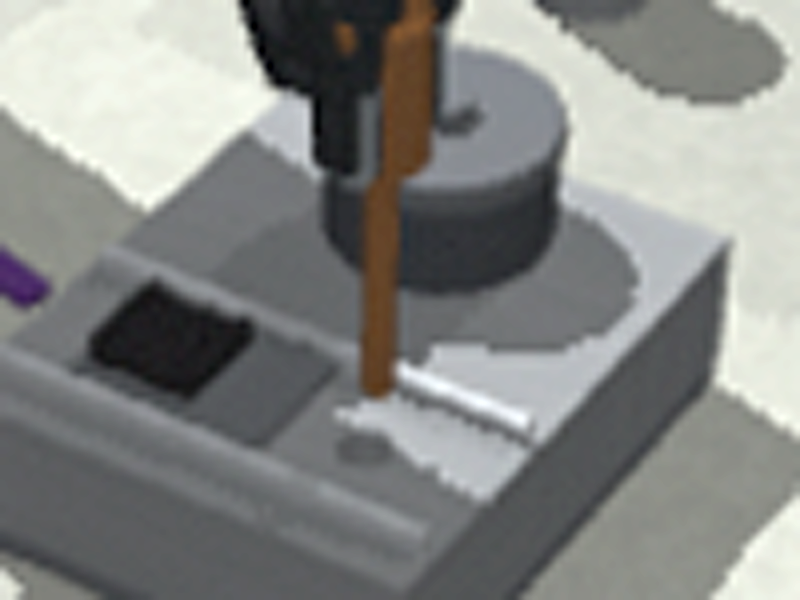

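View pics/w15.png

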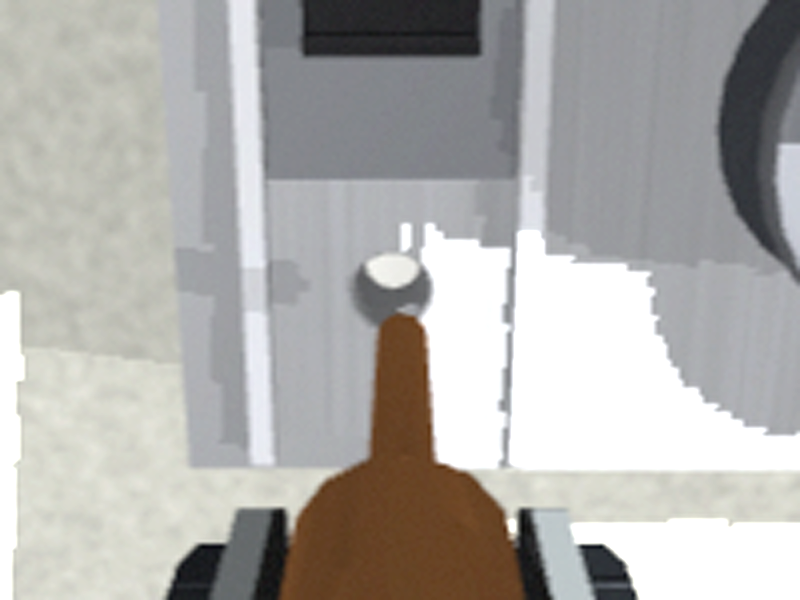

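Run:
```python
from h import *
w=cam('wrist');s=cam('scene');p=np.array(r.sense()['position']);print(p)
print('well W',onz(w,318.25,192,.07),'S',onz(s,325.75,215.9,.07))
z=p[2]-.0722
print('tip S',onz(s,327.25,208.3,z),'tip near edge W',onz(w,320.5,198.75,z),'tri',tri([ray(w,320.5,198.75),ray(s,327.25,208.3)]))
R=np.array(r.sense()['tcp_rot']);print('expected tip',p+R@[0,0,.0722])
```

```text
[0.6116 0.0225 0.1677]
well W [0.6096 0.0219 0.07  ] S [0.6121 0.0194 0.07  ]
tip S [0.6136 0.0237 0.0955] tip near edge W [0.6083 0.0241 0.0955] tri [0.6105 0.0253 0.0922]
expected tip [0.6119 0.0226 0.0955]
```

Emit:
send_rows([
  {"travel": [-0.0028,-0.0032,0.005],"rotation": [0.003,0,0],"jaw": 0},
  {"travel": [-0.0028,-0.0032,0.016],"rotation": [0.003,0,0],"jaw": 0},
  {"travel": [-0.0028,-0.0032,0.016],"rotation": [0.003,0,0],"jaw": 0},
  {"travel": [-0.0028,-0.0032,0.016],"rotation": [0.003,0,0],"jaw": 0},
])

```text
time: 15.62
position: [0.6082, 0.0195, 0.1504]
tcp_rot: [[-0.082, 0.997, -0.001], [0.997, 0.082, 0.001], [0.001, -0.001, -1.0]]
wrist_force: [-0.2, 0.3, -0.7]
width: 0.0326
```

```bash
python3 -c "
from h import *
plan([.611,.021,.165],np.radians(94.6))
im=vision.read_camera('scene');cv2.imwrite('pics/s16f.png',im[:,:,::-1]);cv2.imwrite('pics/s16.png',cv2.convertScaleAbs(cv2.resize(im[185:230,300:360,::-1],(800,600),interpolation=cv2.INTER_CUBIC),alpha=1.5))
im=vision.read_camera('wrist');cv2.imwrite('pics/w16f.png',im[:,:,::-1]);cv2.imwrite('pics/w16.png',cv2.convertScaleAbs(cv2.resize(im[150:240,260:380,::-1],(800,600),interpolation=cv2.INTER_CUBIC),alpha=1.5))
"
```

```text
travel [ 0.0012  0.0029 -0.0146] rot [-0.0014 -0.0007  0.0019] pos [0.6082 0.0195 0.1504] t 15.625 F [-0.2398  0.3127 -0.6673] w 0.03260932161567431
```

View pics/s16.png

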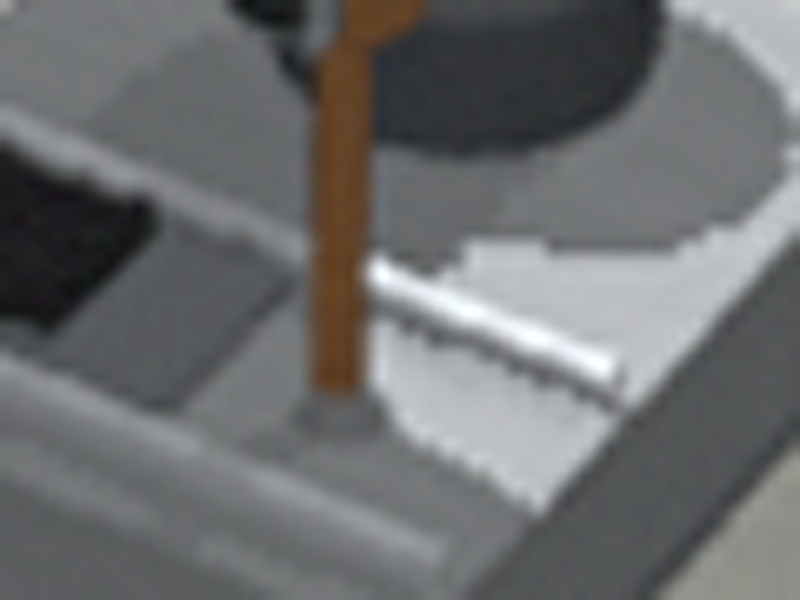

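View pics/w16.png

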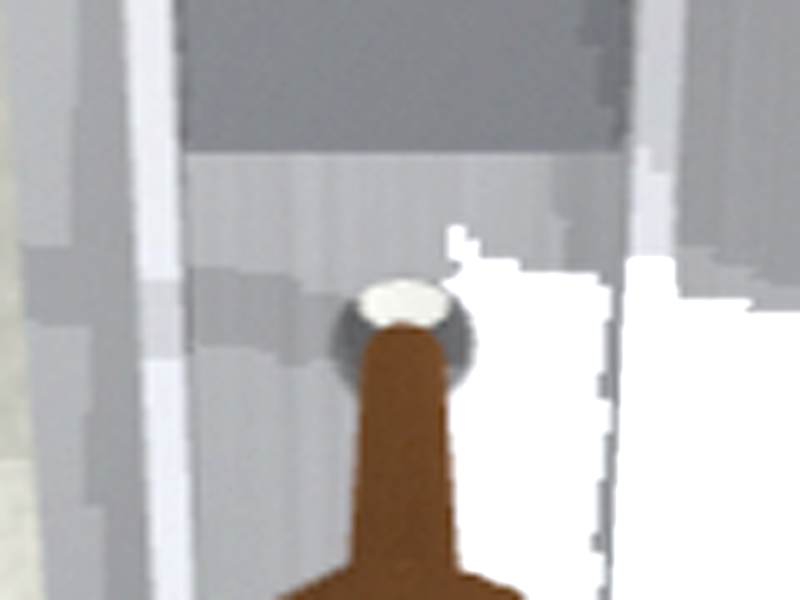

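Aligned in both views. Down into the well by feel.

Emit:
send_rows([
  {"travel": [0,0,0.005],"rotation": [0,0,0],"jaw": 0},
  {"travel": [0,0,0.01],"rotation": [0,0,0],"jaw": 0},
  {"travel": [0,0,0.014],"rotation": [0,0,0],"jaw": 0},
  {"travel": [0,0,0.016],"rotation": [0,0,0],"jaw": 0},
  {"travel": [0,0,0.016],"rotation": [0,0,0],"jaw": 0},
])

```text
time: 16.35
position: [0.6082, 0.0195, 0.1345]
tcp_rot: [[-0.082, 0.997, -0.001], [0.997, 0.082, 0.0], [0.001, -0.001, -1.0]]
wrist_force: [0.3, -0.4, -0.8]
width: 0.033
```

Emit:
send_rows([
  {"travel": [0,0,0.003],"rotation": [0,0,0],"jaw": 0},
  {"travel": [0,0,0.003],"rotation": [0,0,0],"jaw": 0},
])

```text
time: 16.6
position: [0.6082, 0.0195, 0.1316]
tcp_rot: [[-0.082, 0.997, -0.001], [0.997, 0.082, 0.001], [0.001, -0.001, -1.0]]
wrist_force: [-0.6, -0.9, -1.5]
width: 0.033
```

Emit:
send_rows([
  {"travel": [0,0,0.003],"rotation": [0,0,0],"jaw": 0},
  {"travel": [0,0,0.003],"rotation": [0,0,0],"jaw": 0},
])

```text
time: 16.85
position: [0.6081, 0.0195, 0.1284]
tcp_rot: [[-0.082, 0.997, -0.001], [0.997, 0.082, 0.0], [0.001, -0.001, -1.0]]
wrist_force: [-0.2, 0.8, -0.8]
width: 0.0334
```

Emit:
send_rows([
  {"travel": [0,0,0.003],"rotation": [0,0,0],"jaw": 0},
  {"travel": [0,0,0.003],"rotation": [0,0,0],"jaw": 0},
])

```text
time: 17.1
position: [0.6081, 0.0195, 0.1254]
tcp_rot: [[-0.082, 0.997, -0.001], [0.997, 0.082, 0.001], [0.001, -0.001, -1.0]]
wrist_force: [0.3, 0.3, -1.1]
width: 0.0327
```

Emit:
send_rows([
  {"travel": [0,0,0.003],"rotation": [0,0,0],"jaw": 0},
  {"travel": [0,0,0.003],"rotation": [0,0,0],"jaw": 0},
])

```text
time: 17.35
position: [0.6081, 0.0195, 0.1223]
tcp_rot: [[-0.082, 0.997, -0.001], [0.997, 0.082, 0.001], [0.001, -0.001, -1.0]]
wrist_force: [-0.2, -1.4, 0.2]
width: 0.0328
```

Emit:
send_rows([
  {"travel": [0,0,0.003],"rotation": [0,0,0],"jaw": 0},
  {"travel": [0,0,0.003],"rotation": [0,0,0],"jaw": 0},
])

```text
time: 17.6
position: [0.6081, 0.0196, 0.1194]
tcp_rot: [[-0.082, 0.997, -0.001], [0.997, 0.082, 0.001], [0.001, -0.001, -1.0]]
wrist_force: [0.3, 0.3, -1.3]
width: 0.0327
```

Emit:
send_rows([
  {"travel": [0,0,0.003],"rotation": [0,0,0],"jaw": 0},
  {"travel": [0,0,0.003],"rotation": [0,0,0],"jaw": 0},
])

```text
time: 17.85
position: [0.6081, 0.0195, 0.1164]
tcp_rot: [[-0.082, 0.997, -0.001], [0.997, 0.082, 0.0], [0.001, -0.001, -1.0]]
wrist_force: [0.0, 0.5, -1.7]
width: 0.0331
```

Emit:
send_rows([
  {"travel": [0,0,0.003],"rotation": [0,0,0],"jaw": 0},
  {"travel": [0,0,0.003],"rotation": [0,0,0],"jaw": 0},
])

```text
time: 18.1
position: [0.6084, 0.0195, 0.1138]
tcp_rot: [[-0.082, 0.997, -0.0], [0.997, 0.082, 0.0], [0.0, -0.0, -1.0]]
wrist_force: [0.4, 0.1, -1.2]
width: 0.0329
```

Emit:
send_rows([
  {"travel": [0,0,0.002],"rotation": [0,0,0],"jaw": 0},
  {"travel": [0,0,0.002],"rotation": [0,0,0],"jaw": 0},
])

```text
time: 18.35
position: [0.6085, 0.0195, 0.1121]
tcp_rot: [[-0.082, 0.997, -0.0], [0.997, 0.082, 0.0], [0.0, -0.0, -1.0]]
wrist_force: [-0.1, 0.0, 0.5]
width: 0.0328
```

Emit:
send_rows([
  {"travel": [0,0,0.002],"rotation": [0,0,0],"jaw": 0},
  {"travel": [0,0,0.002],"rotation": [0,0,0],"jaw": 0},
])

```text
time: 18.6
position: [0.6085, 0.0195, 0.11]
tcp_rot: [[-0.082, 0.997, -0.0], [0.997, 0.082, 0.0], [0.0, -0.0, -1.0]]
wrist_force: [0.7, -0.7, 1.8]
width: 0.0326
```

Emit:
send_rows([
  {"travel": [0,0,0.002],"rotation": [0,0,0],"jaw": 0},
  {"travel": [0,0,0.002],"rotation": [0,0,0],"jaw": 0},
])

```text
time: 18.85
position: [0.6085, 0.0195, 0.108]
tcp_rot: [[-0.082, 0.997, -0.0], [0.997, 0.082, 0.0], [0.0, -0.0, -1.0]]
wrist_force: [0.2, 1.2, 2.3]
width: 0.0329
```

Emit:
send_rows([
  {"travel": [0,0,0.0015],"rotation": [0,0,0],"jaw": 0},
  {"travel": [0,0,0.0015],"rotation": [0,0,0],"jaw": 0},
])

```text
time: 19.1
position: [0.6085, 0.0195, 0.1066]
tcp_rot: [[-0.082, 0.997, -0.0], [0.997, 0.082, 0.0], [0.0, -0.0, -1.0]]
wrist_force: [-0.8, -0.5, 3.9]
width: 0.0323
```

Emit:
send_rows([
  {"travel": [0,0,0.001],"rotation": [0,0,0],"jaw": 0},
  {"travel": [0,0,0.001],"rotation": [0,0,0],"jaw": 0},
])

```text
time: 19.35
position: [0.6087, 0.0195, 0.1065]
tcp_rot: [[-0.082, 0.997, 0.001], [0.997, 0.082, 0.0], [0.0, 0.001, -1.0]]
wrist_force: [-1.1, 0.7, 6.8]
width: 0.0325
```

Emit:
send_rows([
  {"travel": [0,0,0.001],"rotation": [0,0,0],"jaw": 0},
  {"travel": [0,0,0.001],"rotation": [0,0,0],"jaw": 0},
])

```text
time: 19.6
position: [0.6089, 0.0196, 0.1065]
tcp_rot: [[-0.082, 0.997, 0.002], [0.997, 0.082, 0.0], [0.0, 0.002, -1.0]]
wrist_force: [-1.9, -0.7, 8.5]
width: 0.0328
```

The hard stop is reached: z stays at 0.1065 with about 9.5 N on the button. I hold there for about 1.1 s.

Emit:
send_rows([
  {"travel": [0,0,0],"rotation": [0,0,0],"jaw": 0},
  {"travel": [0,0,0],"rotation": [0,0,0],"jaw": 0},
  {"travel": [0,0,0],"rotation": [0,0,0],"jaw": 0},
  {"travel": [0,0,0],"rotation": [0,0,0],"jaw": 0},
])

```text
time: 20.1
position: [0.6089, 0.0195, 0.1065]
tcp_rot: [[-0.082, 0.997, 0.002], [0.997, 0.082, 0.0], [0.0, 0.002, -1.0]]
wrist_force: [-1.2, 0.3, 9.3]
width: 0.0334
```

Emit:
send_rows([
  {"travel": [0,0,0],"rotation": [0,0,0],"jaw": 0},
  {"travel": [0,0,0],"rotation": [0,0,0],"jaw": 0},
  {"travel": [0,0,0],"rotation": [0,0,0],"jaw": 0},
  {"travel": [0,0,0],"rotation": [0,0,0],"jaw": 0},
])

```text
time: 20.6
position: [0.6089, 0.0195, 0.1065]
tcp_rot: [[-0.082, 0.997, 0.002], [0.997, 0.082, 0.0], [0.0, 0.002, -1.0]]
wrist_force: [-1.9, -0.1, 9.3]
width: 0.0328
```

Emit:
send_rows([
  {"travel": [0,0,-0.01],"rotation": [0,0,0],"jaw": 0},
  {"travel": [0,0,-0.03],"rotation": [0,0,0],"jaw": 0},
  {"travel": [0,0,-0.06],"rotation": [0,0,0],"jaw": 0},
  {"travel": [0,0,-0.09],"rotation": [0,0,0],"jaw": 0},
  {"travel": [0,0,-0.122],"rotation": [0,0,0],"jaw": 0},
])

```text
time: 21.22
position: [0.6076, 0.0195, 0.2255]
tcp_rot: [[-0.082, 0.997, -0.004], [0.997, 0.082, 0.001], [0.001, -0.004, -1.0]]
wrist_force: [-0.9, -0.9, -1.1]
width: 0.0328
```

```bash
python3 -c "
from h import *
plan([.604,-.272,.226],np.radians(56))"
```

```text
travel [-0.2902 -0.0275 -0.0007] rot [-0.0045  0.0004  0.6756] pos [0.6076 0.0195 0.2255] t 21.225 F [-0.9209 -0.8638 -1.0629] w 0.03275540368161985
```

Emit:
send_rows([
  {"travel": [-0.29,-0.0275,-0.003],"rotation": [0,0,0.675],"jaw": 0},
  {"travel": [-0.29,-0.0275,-0.003],"rotation": [0,0,0.675],"jaw": 0},
  {"travel": [-0.29,-0.0275,-0.003],"rotation": [0,0,0.675],"jaw": 0},
  {"travel": [-0.29,-0.0275,-0.003],"rotation": [0,0,0.675],"jaw": 0},
  {"travel": [-0.29,-0.0275,-0.003],"rotation": [0,0,0.675],"jaw": 0},
])

```text
time: 21.85
position: [0.6036, -0.2746, 0.2271]
tcp_rot: [[0.561, 0.828, -0.004], [0.828, -0.561, 0.002], [-0.001, -0.004, -1.0]]
wrist_force: [1.2, 0.6, -1.5]
width: 0.0329
```

Emit:
send_rows([
  {"travel": [0,0,0],"rotation": [0,0,0],"jaw": 0},
  {"travel": [0,0,0],"rotation": [0,0,0],"jaw": 0},
  {"travel": [0,0,0],"rotation": [0,0,0],"jaw": 0},
  {"travel": [0,0,0],"rotation": [0,0,0],"jaw": 0},
])

```text
time: 22.35
position: [0.6051, -0.2704, 0.2294]
tcp_rot: [[0.557, 0.83, -0.001], [0.83, -0.557, 0.001], [0.0, -0.001, -1.0]]
wrist_force: [0.4, -0.2, -1.0]
width: 0.0333
```

```bash
python3 -c "
from h import *
plan([.604,-.272,.222],np.radians(56))
im=vision.read_camera('wrist');cv2.imwrite('pics/w20f.png',im[:,:,::-1]);cv2.imwrite('pics/w20.png',cv2.convertScaleAbs(cv2.resize(im[120:270,220:420,::-1],(800,600),interpolation=cv2.INTER_CUBIC),alpha=1.2))
im=vision.read_camera('scene');cv2.imwrite('pics/s20f.png',im[:,:,::-1]);cv2.imwrite('pics/s20.png',cv2.convertScaleAbs(cv2.resize(im[190:340,200:400,::-1],(800,600),interpolation=cv2.INTER_CUBIC),alpha=1.2))
plan([.604,-.272,.222],np.radians(56))
"
```

```text
travel [-0.0019  0.      0.0074] rot [-0.0007 -0.0001  0.0026] pos [ 0.6051 -0.2704  0.2294] t 22.35 F [ 0.4068 -0.1973 -0.9678] w 0.03325337897821688
travel [-0.0016 -0.0002  0.0075] rot [-0.0005 -0.0001  0.0021] pos [ 0.605  -0.2708  0.2295] t 22.45 F [-0.5802  0.2155 -0.5356] w 0.03249912051887515
```

View pics/w20.png

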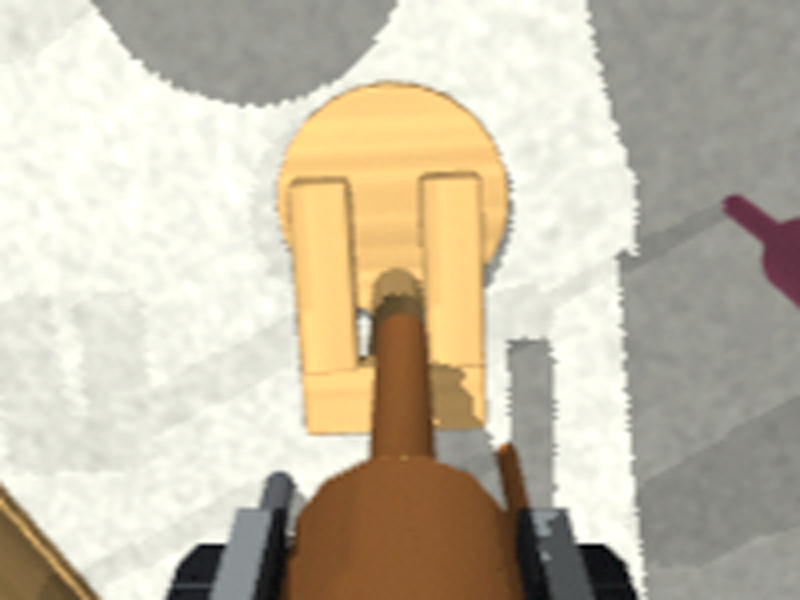

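View pics/s20.png

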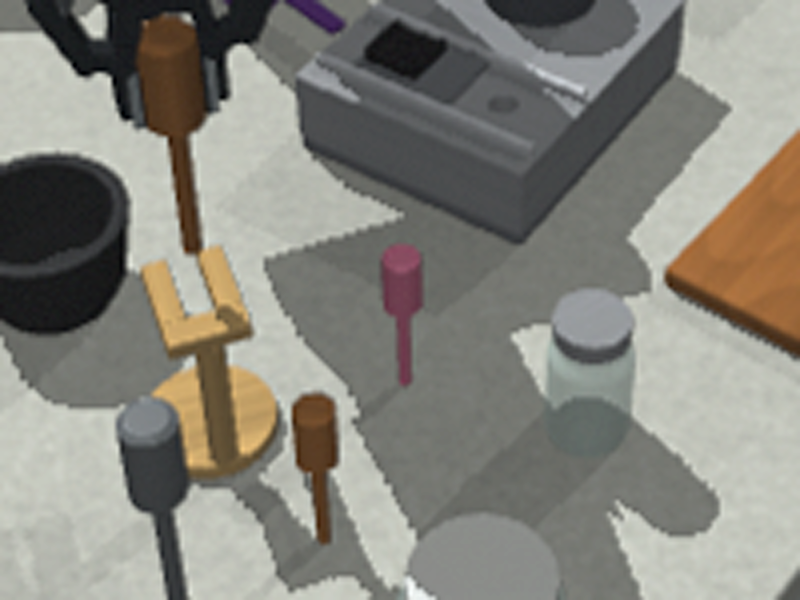

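Emit:
send_rows([
  {"travel": [-0.0025,0,0.005],"rotation": [0,0,0.002],"jaw": 0},
  {"travel": [-0.0025,0,0.022],"rotation": [0,0,0.002],"jaw": 0},
  {"travel": [-0.0025,0,0.022],"rotation": [0,0,0.002],"jaw": 0},
  {"travel": [-0.0025,0,0.022],"rotation": [0,0,0.002],"jaw": 0},
])

```text
time: 22.95
position: [0.6031, -0.2738, 0.2065]
tcp_rot: [[0.56, 0.828, -0.002], [0.828, -0.56, 0.001], [-0.0, -0.002, -1.0]]
wrist_force: [0.1, -0.1, -1.2]
width: 0.0324
```

```bash
python3 -c "
from h import *
plan([.604,-.272,.097],np.radians(56))
im=vision.read_camera('wrist');cv2.imwrite('pics/w21.png',cv2.convertScaleAbs(cv2.resize(im[120:270,220:420,::-1],(800,600),interpolation=cv2.INTER_CUBIC),alpha=1.2))
im=vision.read_camera('scene');cv2.imwrite('pics/s21.png',cv2.convertScaleAbs(cv2.resize(im[220:310,200:320,::-1],(800,600),interpolation=cv2.INTER_CUBIC),alpha=1.2))
"
```

```text
travel [ 0.002  -0.0001  0.1095] rot [-0.0021  0.0001 -0.0015] pos [ 0.6031 -0.2738  0.2065] t 22.95 F [ 0.0657 -0.0709 -1.1909] w 0.032356677142665054
```

View pics/w21.png

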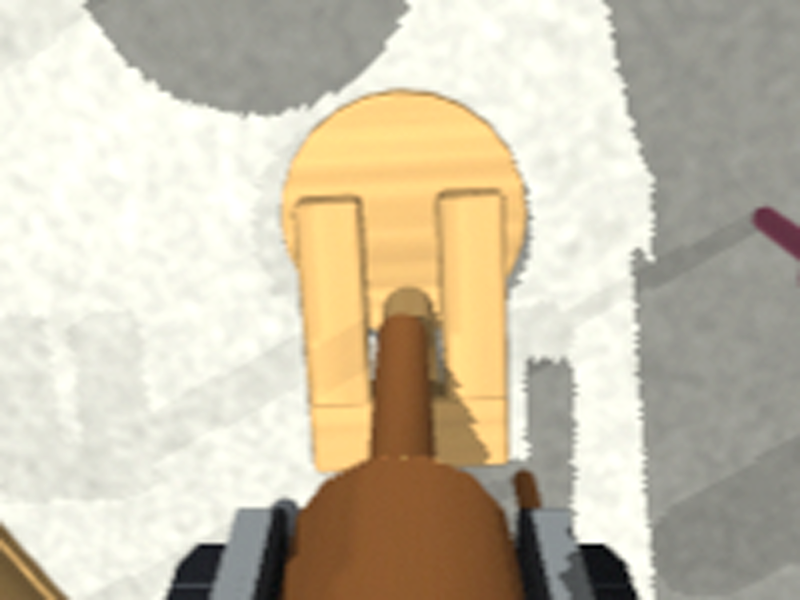

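View pics/s21.png

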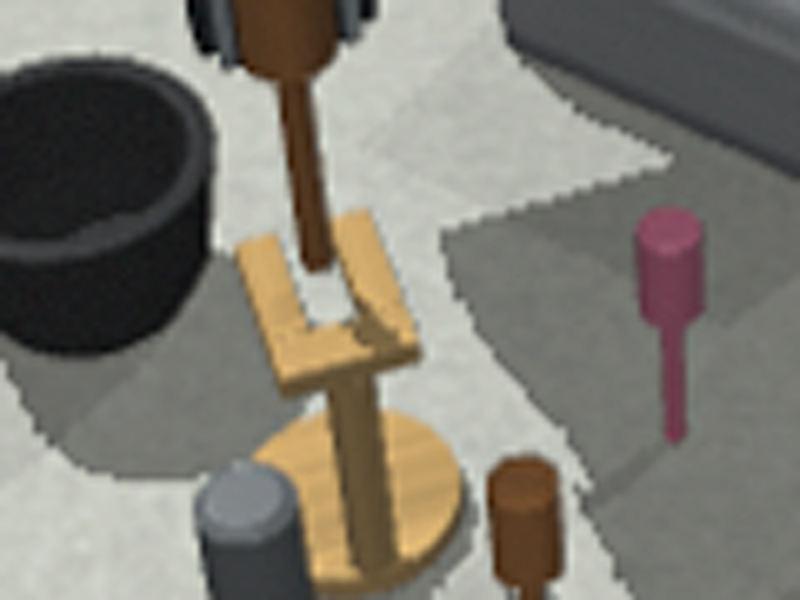

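Tail centred in the slot. Lowering.

Emit:
send_rows([
  {"travel": [0,0,0.02],"rotation": [0,0,0],"jaw": 0},
  {"travel": [0,0,0.04],"rotation": [0,0,0],"jaw": 0},
  {"travel": [0,0,0.06],"rotation": [0,0,0],"jaw": 0},
  {"travel": [0,0,0.08],"rotation": [0,0,0],"jaw": 0},
  {"travel": [0,0,0.08],"rotation": [0,0,0],"jaw": 0},
])

```text
time: 23.68
position: [0.6022, -0.2732, 0.1247]
tcp_rot: [[0.56, 0.828, -0.005], [0.828, -0.56, 0.003], [-0.0, -0.005, -1.0]]
wrist_force: [-0.8, 0.6, -1.8]
width: 0.0328
```

Emit:
send_rows([
  {"travel": [0,0,0.012],"rotation": [0,0,0],"jaw": 0},
  {"travel": [0,0,0.022],"rotation": [0,0,0],"jaw": 0},
  {"travel": [0,0,0.025],"rotation": [0,0,0],"jaw": 0},
  {"travel": [0,0,0.025],"rotation": [0,0,0],"jaw": 0},
])

```text
time: 24.18
position: [0.6032, -0.2738, 0.1019]
tcp_rot: [[0.56, 0.828, -0.001], [0.828, -0.56, 0.001], [-0.0, -0.001, -1.0]]
wrist_force: [0.4, 0.3, -1.1]
width: 0.0326
```

Emit:
send_rows([
  {"travel": [0,0,0.002],"rotation": [0,0,0],"jaw": 0},
  {"travel": [0,0,0.002],"rotation": [0,0,0],"jaw": 0},
])

```text
time: 24.42
position: [0.6034, -0.2739, 0.1004]
tcp_rot: [[0.56, 0.828, -0.0], [0.828, -0.56, 0.0], [0.0, -0.001, -1.0]]
wrist_force: [0.1, 0.7, -1.8]
width: 0.0332
```

Emit:
send_rows([
  {"travel": [0,0,0.0015],"rotation": [0,0,0],"jaw": 0},
  {"travel": [0,0,0.0015],"rotation": [0,0,0],"jaw": 0},
])

```text
time: 24.68
position: [0.6032, -0.2738, 0.0985]
tcp_rot: [[0.56, 0.828, -0.001], [0.828, -0.56, 0.001], [0.0, -0.001, -1.0]]
wrist_force: [0.6, -0.1, -1.4]
width: 0.0327
```

Emit:
send_rows([
  {"travel": [0,0,0.001],"rotation": [0,0,0],"jaw": 0},
  {"travel": [0,0,0.001],"rotation": [0,0,0],"jaw": 0},
])

```text
time: 24.92
position: [0.6032, -0.2738, 0.0975]
tcp_rot: [[0.56, 0.828, -0.001], [0.828, -0.56, 0.001], [-0.0, -0.001, -1.0]]
wrist_force: [0.1, -0.2, -1.2]
width: 0.0329
```

Emit:
send_rows([
  {"travel": [0,0,0.001],"rotation": [0,0,0],"jaw": 0},
  {"travel": [0,0,0.001],"rotation": [0,0,0],"jaw": 0},
])

```text
time: 25.18
position: [0.6034, -0.2738, 0.0972]
tcp_rot: [[0.56, 0.828, -0.0], [0.828, -0.56, 0.0], [0.0, -0.0, -1.0]]
wrist_force: [-1.6, 0.1, 0.9]
width: 0.0328
```

The pestle is seated at the same height as at pickup (0.0972), and the force has changed sign. I release it.

Emit:
send_rows([
  {"travel": [0,0,0],"rotation": [0,0,0],"jaw": 0.085},
  {"travel": [0,0,0],"rotation": [0,0,0],"jaw": 0.085},
  {"travel": [0,0,0],"rotation": [0,0,0],"jaw": 0.085},
  {"travel": [0,0,0],"rotation": [0,0,0],"jaw": 0.085},
  {"travel": [0,0,0],"rotation": [0,0,0],"jaw": 0.085},
])

```text
time: 25.8
position: [0.6033, -0.2738, 0.0966]
tcp_rot: [[0.56, 0.828, -0.001], [0.828, -0.56, 0.001], [-0.0, -0.001, -1.0]]
wrist_force: [0.5, -0.7, -0.9]
width: 0.085
```

Emit:
send_rows([
  {"travel": [0,0,-0.02],"rotation": [0,0,0],"jaw": 0.085},
  {"travel": [0,0,-0.05],"rotation": [0,0,0],"jaw": 0.085},
  {"travel": [0,0,-0.09],"rotation": [0,0,0],"jaw": 0.085},
  {"travel": [0,0,-0.13],"rotation": [0,0,0],"jaw": 0.085},
  {"travel": [0,-0.04,-0.15],"rotation": [0,0,0],"jaw": 0.085},
])

```text
time: 26.42
position: [0.5718, -0.2528, 0.2501]
tcp_rot: [[0.561, 0.828, 0.004], [0.828, -0.561, -0.002], [0.0, 0.004, -1.0]]
wrist_force: [-0.0, -0.1, 0.1]
width: 0.0851
```

Emit:
send_rows([
  {"travel": [0,-0.06,0],"rotation": [0,0,0],"jaw": 0.085},
  {"travel": [0,-0.1,0],"rotation": [0,0,0],"jaw": 0.085},
  {"travel": [0,-0.1,0],"rotation": [0,0,0],"jaw": 0.085},
  {"travel": [0,-0.1,0],"rotation": [0,0,0],"jaw": 0.085},
  {"travel": [0,-0.1,0],"rotation": [0,0,0],"jaw": 0.085},
])

```text
time: 27.05
position: [0.4883, -0.1961, 0.247]
tcp_rot: [[0.561, 0.828, -0.0], [0.828, -0.561, 0.0], [-0.0, -0.0, -1.0]]
wrist_force: [0.9, -0.2, 0.6]
width: 0.085
```

```bash
python3 -c "
from h import *
im=vision.read_camera('scene');cv2.imwrite('pics/s30.png',im[:,:,::-1])
im2=vision.read_camera('top');cv2.imwrite('pics/t30.png',np.hstack([cv2.resize(im2[180:270,370:490,::-1],(400,300)),cv2.resize(im[150:330,180:420,::-1],(400,300))]))
s=r.sense();print(s['time'],np.array(s['position']),np.array(s['wrist_force']),s['width'])
"
```

```text
27.15 [ 0.4881 -0.196   0.2465] [-0.839  1.248 -0.661] 0.08501521742733723
```

View pics/t30.png

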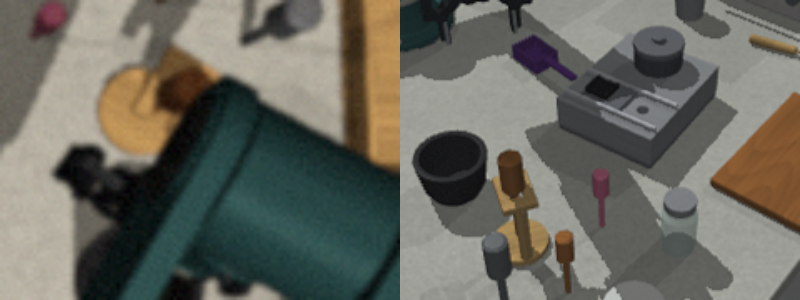

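View pics/s30.png

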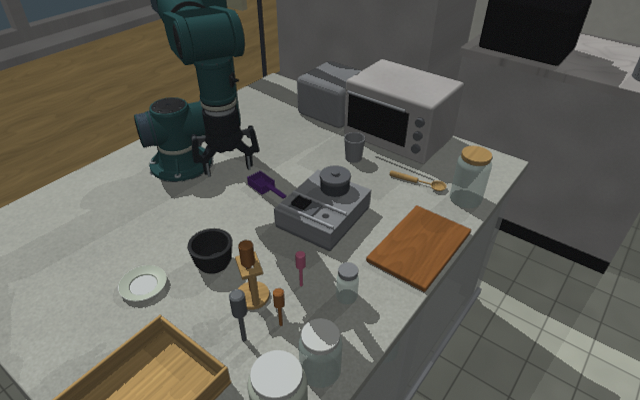

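The pestle hangs upright in the rest (head at 247,253), the hatch is open with the tab at (302,202), and mortar, cup and jar look unmoved.

```bash
python3 -c "
from station import sign_off
print(sign_off())"
```

```text
the job is handed in; nothing more can be done
None
```

The job is handed in after about 27 s of robot time; no verdict is reported.

- **Hatch:** I pressed the release tab fully down (8 N on its stop) and slid the cover to its end stop. The tab moved about 64–65 mm in the camera images, and the stop pushed back with 8.4 N.
- **Reset:** I used the large brown pestle from the rest. I felt the button about 29 mm down the well and pressed it to its hard stop, 6.5–7 mm further on. I held it there for just over 1 s at about 10 N, well under the 30 N limit.
- **Pestle:** It went back into the rest at the same height as at pickup, so it had not slipped in the grip.
- **Final picture:** The pestle hangs upright, the hatch is open, and the mortar, cup and jar look where they were. The gripper is clear of everything.

**Disagreements:**
- **Fingertips:** The shut fingertips sit about 30 mm short of the reported TCP, unlike the description. I worked from the pictures and the feel of contact instead.
- **Well position:** The wrist and scene cameras differed by 2–3 mm, so I lined the tip up with the well by eye.
- **Last check:** In the final top view the arm partly hid the pestle, so I relied on the scene view there.

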